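# Seal the spark box's ash pan with its draw latch

### The job

Close up the spark box of the belt grinder: slide the ash pan home against its gasket without slamming it, hook the cross pin of the draw latch's bail into the keeper, in under its lip, feeling for the keeper's height and without forcing its tongue or lip, then push the lever over centre until it rests flat on its stop and the gasket is clamped, pressing no harder than that takes. Leave the tools and parts lying around where they are.

Things in the scene. Friction and masses are not known exactly. Their poses are not given: they have to be found in the camera images.
- dustbox: Grey sheet-steel spark box, 300 deep (x) x 270 wide (y) x 120 mm high, fixed. Origin: centre of its underside; its -x side is the front with the pan, z up. A steel inlet collar (100 mm wide, 50 mm tall) stands on the top 85 mm behind the middle (+x). The draw latch lies on the top along the box's x axis, in the middle (y = 0); its moving parts turn about axes along the box's y.
- pan (a joint): How far the ash pan is pulled out of the front, m, towards the box's -x. 0: its front just meets the rubber gasket; below 0 the gasket is squeezed (about 22 N per mm). It slides with some 4 N of friction and stays where it is left. Clamped by the latch it reads about -0.003.
- pan_front (a point): Middle of the pan's outer front face (256 mm wide, from 8 to 120 mm above the bench; a bar handle stands 31 mm out of its middle 100 mm, 50 mm up), a point 95 mm above the bench. The pan can be pushed anywhere on this face beside the latch, e.g. 90 mm to either side. The front is 32 mm thick.
- bail: The latch's bail: two flat steel side bars 38 mm apart over all with a cross pin at the far end. Origin: its hinge on the lever, 20 mm from the lever's pivot. With the lever at angle q this hinge lies at pivot + 20 mm x (cos(q - 0.244), sin(q - 0.244)) in the box's (x, z). The hinge is stiff (0.04 N m): the bail stays where it is put, at the start raised and pointing to the front.
- bail_pin (a point): Centre of the bail's cross pin, 91 mm from the bail's hinge. The pin lies along the box's y, 7 mm thick; its two round 10 mm heads stand out beside the bars, 53 mm over both. Gripped by the heads the bail can turn between the fingers, and the lever follows it; dragging both along takes some 5 N, and pushing the pin to the back also presses it down.
- lever (a joint): Angle of the latch lever, rad. 0: lying flat to the back (+x) on its stop, closed; grows as it rises (1.57 upright) and on to the front, up to 2.1. Stiff hinge (0.04 N m): stays where it is left. With the pin seated it stands at about 1.0; pushing it down then draws the pan in and needs some 5 N at the grip, most near 0.65 rad; past centre (0.2 to 0.35 rad) it goes down by itself.
- lever_pivot (a point): Centre of the lever's pivot, 32 mm above the box's top.
- lever_grip (a point): A point on the axis of the lever's round black plastic grip (14 mm thick), 78 mm out from the pivot along the lever and 6 mm above the lever's line through the pivot (when closed); the grip's end is 95 mm from the pivot.
- latch_stop: Rubber-capped stop post under the lever, 62 mm behind the pivot; origin: centre of its top, 29 mm above the box's top. The closed lever rests on it. It is a light post: it gives way above about 60 N, which some 40 N on the grip make.
- knife_blank: Steel knife blank, 235 x 32 x 4 mm, lying on the box's top near its right edge. Origin on its underside. Leave it.
- wax_tin: Round tin, 50 mm wide, 22 mm high, on the box's top on the left. Origin: centre of its underside. Leave it.
- belt_stick: Tan rubber belt-cleaning stick, 160 x 36 x 36 mm, on the bench left of the box. Origin: centre of its underside. Leave it.
- handle_scale: Dark wood slab, 125 x 38 x 9 mm, on the bench right of the box. Origin: centre of its underside. Leave it.
- handle_block: Dark wood block, 130 x 45 x 28 mm, on the bench far right. Leave it.
- spanner: Steel spanner, 190 mm long, on the bench on the left. Leave it.
- flat_file: File with a wooden handle, 320 mm long, on the bench far left. Leave it.
- rivet_jar: Glass jar, 60 mm wide, 75 mm high, on the bench far right. Leave it.
- keeper_mid (a point): Point on the pan where the bail pin's centre lies when seated, if the keeper stands at mid height: 29 mm above the pan's top; axes as the box's. The keeper, a steel hook 20 mm wide (y) open to the front (-x), is bolted to its riser through upright slots: its height is set anew on every box, up to 8 mm above or below mid; this point does not show it, nor does any other reading.
- keeper_riser (a point): Top middle of the upright plate (30 x 4 mm, 50 mm high) on the pan that carries the keeper. Keeper, measured from the true seat: web face x = +3.5 mm; lip overhangs to x = -3.5, underside z = +6, top +10 (thin bent-up edge to x = -8, z = +13); below it a tongue, top z = -3.5, out to x = -16.5. Lay the 7 mm pin on the tongue, slide it in under the lip. Over 15 N bends tongue or lip.

How it is judged:
On the way, in this order (a step that is already met when the one before it is completed fails the run):
1. the pan is home: within 3 mm of touching its gasket (value of joint pan below 0.003 m), for 0.2 s.
2. the bail's pin is in the keeper, under its lip (x of bail_pin in the frame of keeper_mid above -0.004 m and z of bail_pin in the frame of keeper_mid between -0.0105 and 0.0125 m), for 0.2 s.
3. the lever is over centre, the pan drawn in (value of joint lever below 0.2 rad and value of joint pan below -0.002 m), for 0.2 s.
At the end, for the whole second after the job is handed in: The lever lies at rest on its stop (within 0.05 rad), the bail's pin is in the keeper under its lip, and the pan is drawn in against the gasket (joint pan below -2.5 mm) (all of step 2 and value of joint lever below 0.05 rad and value of joint pan below -0.002 m and velocity of joint lever between -0.05 and 0.05 rad/s); the robot touches nothing.
It fails at once if the pan is slammed in (faster than 0.3 m/s) (velocity of joint pan below -0.3 m/s).
It fails at once if more than 15 N presses on the keeper's tongue or on its lip (contact force between any of keeper_tongue, keeper_lip and anything else above 15 N).
It fails at once if more than 60 N presses on the lever's stop (contact force between latch_stop and anything else above 60 N).
It fails at once if a bystander is moved by more than 25 mm (distance of any of knife_blank, wax_tin, belt_stick, handle_scale, handle_block, spanner, flat_file, rivet_jar from where it was at the start of the episode above 0.025 m).
It also fails if it takes over 72 s, if anything falls off the work surface, if the arm or the gripper's body presses on something with over 40 N, if the wrist force passes 120 N, or if a joint passes its speed limit or range.

### The arm

A 6-joint arm with a two-finger parallel gripper is mounted at the origin on the work surface. World frame = base frame: x ahead of the robot, y to its left, z up, the work surface at z = 0. Lengths are in m, angles in rad, forces in N, time in s.
With the tool pointing down it reaches from about 0.225 to 0.875 m from the base axis. Payload 3.4 kg.
Tool frame: the origin (TCP) lies midway between the tips of the shut fingers; the grasp point (between the pads) lies 19 mm behind it; x points along the fingers, z is the direction in which the jaws open and shut, and the axes are right-handed (so a half turn about x gives the same grasp; the last joint's range is limited). The gripper opens to 85 mm and grips with 20 to 120 N. Pads are 22 mm wide; open, the fingers measure 114 mm over their backs; the gripper's body (76 mm by 85 mm) begins 54 mm behind the grasp point. The pads swing forward as they close: fully open they stand 13 mm farther back than shut.
Start: joints at [-1.239, 0.276, 1.505, -0, 1.361, -0.121], TCP at [0.252, -0.517, 0.231] pointing down, gripper open.
Joint ranges: [-2.89, 2.89], [-0.75, 2.08], [0.22, 2.7], [-1.18, 4.32], [0.11, 2.71], [-2.7, 2.7]. Speed limits (rad/s): [2.57, 2.57, 3.14, 3.14, 3.14, 3.14].

### API

Orientations are given as a unit quaternion [w, x, y, z].
In Python, from rig import manip, eyes gives the robot as it stands. The module is installed in compiled form; this text tells all that it offers.
- The arm moves only by the shell command python3 -m crank 'ROWS' [FORCE]. ROWS is JSON, a list of rows, each a list of 7 numbers: the shift along the tool's x, y, z in cm, then the turn, a rotation vector about the tool's x, y, z in degrees, then the finger opening in cm, from 0 to 8.54. A call has 1 to 5 rows; each row is the pose to reach, as a shift and turn from the pose commanded when the call began, along the tool's axes at that moment; what a row does not reach only later rows make up. A row lasts 1/8 s, in which the tool goes at most 62.5 mm and 10.7 degrees, less where a joint would pass 70% of its speed; a pose out of reach is approached as far as the arm can. A call with a gripper value outside its range is refused whole. The fingers move at their own pace and stop on an object; FORCE is the grip in N (left out, the last holds). Time passes only in rows, so rows that repeat a pose let the fingers close. It gives the time, the measured TCP pose, the force and the opening at its end, in the units of the state.
- manip.get_state(): the state, without advancing time (a new reading comes with each control period).
- eyes.get_image(name): name is "scene" or "top" or "wrist"; returns a dict with "color" (420x560x3 uint8, blue, green, red), "z_map" (420x560 float32, m along the optical axis (not along the pixel's ray), 0 where there is no reading), "vertical_fov" (degrees; the focal length in pixels is half the picture's height over the tangent of half this angle, whatever the lens; pixels are square), "cx", "cy" (the principal point, pixels), "eye" and "attitude" of the camera in the world. Camera axes: x right, y up, looking along -z (the intrinsics and any distortion apply to the point x, -y, -z); pixel columns grow to the right and rows downward; lengths in m; the calibration is good to about 2 mm. The wrist camera is an equidistant fisheye: a pixel r from the principal point sees the ray r / f radians off the axis. A picture is of the moment at which its call begins.
- manip.sign_off(): hands the job in, once; it reports no verdict.
The state is a dict: "clock": time; "qpos": joint angles; "qd": joint speeds; "effort": joint torques, N m; "position": TCP position; "ee_rot": TCP orientation; "contact_force": force on the tool from outside, world axes, zero at the start; "moment": the same for the moment, N m; "width": finger opening in m.
Only numpy, scipy, OpenCV 4.12 (cv2) and the standard library are available. Lean on these libraries where they do the work, as an engineer would, in place of code of your own. Each camera call takes 0.05 s, during which the arm holds its last target.

## Working session

There is one attempt and no reset: what is moved stays moved. The work goes in short steps, Python scripts to look and compute and a shell command to move; the robot and the scene stay as the last step left them, time stands still between calls to the robot, and variables do not carry over. Pictures are saved under pics/ and viewed, and the job is handed in when it is done.

```bash
ls; mkdir -p pics
python3 - <<'E'
from rig import manip, eyes
import cv2,numpy as np
print(manip.get_state())
for n in ["scene","top","wrist"]:
    d=eyes.get_image(n); cv2.imwrite(f"pics/{n}0.png",d["color"]); np.savez(f"{n}0.npz",**d)
    print(n,d["vertical_fov"],d["cx"],d["cy"],d["eye"],d["attitude"],[k for k in d])
E
```

```text
pics
{'clock': 0.0, 'qpos': array([-1.23899038e+00,  2.76607672e-01,  1.50611725e+00, -1.69591877e-05,
        1.36071605e+00, -1.21046822e-01]), 'qd': array([-0.0006112 , -0.00018587, -0.0002916 ,  0.00010251, -0.00215816,
       -0.00109095]), 'effort': array([ 6.77214175e-04, -4.16773009e+01, -2.45803624e+01,  9.90477793e-05,
        1.11355731e-02, -3.03341405e-07]), 'position': array([ 0.25137407, -0.51655731,  0.23043882]), 'ee_rot': array([ 0.59897432,  0.37539429,  0.59999794, -0.37458158]), 'contact_force': array([-0.25905003,  0.03512888,  0.11726154]), 'moment': array([-0.01334017, -0.01810277, -0.01474048]), 'width': 0.08532670632687062}
scene 44.65692082715594 285.5598244260664 213.18970857516183 [ 1.44359404 -0.21390037  1.15747848] [0.74836371 0.27774864 0.20868842 0.56502797] ['color', 'z_map', 'vertical_fov', 'cx', 'cy', 'eye', 'attitude']
top 49.3557717752885 280.83291410008053 209.83449626549344 [0.40644675 0.0371959  1.28063811] [ 0.70564538  0.05089289 -0.05129338 -0.70487127] ['color', 'z_map', 'vertical_fov', 'cx', 'cy', 'eye', 'attitude']
wrist 65.70646984690485 282.6073671016079 216.40252928813206 [ 0.32074136 -0.48194233  0.37282085] [ 0.8375441  -0.12938319  0.08186842 -0.52447824] ['color', 'z_map', 'vertical_fov', 'cx', 'cy', 'eye', 'attitude']
```

View pics/scene0.png

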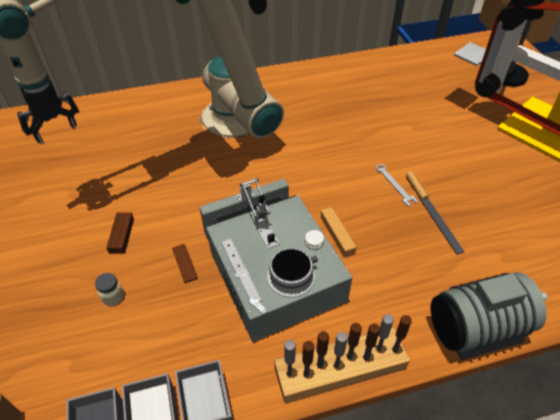

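View pics/top0.png

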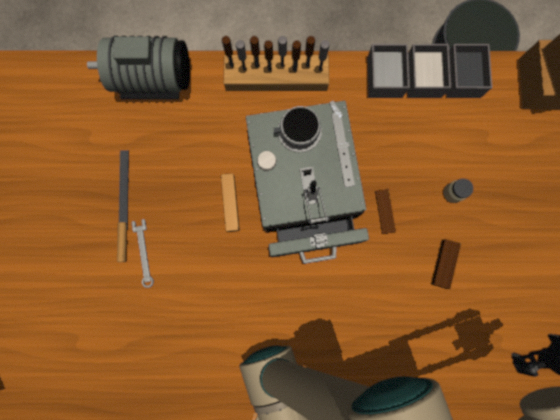

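View pics/wrist0.png

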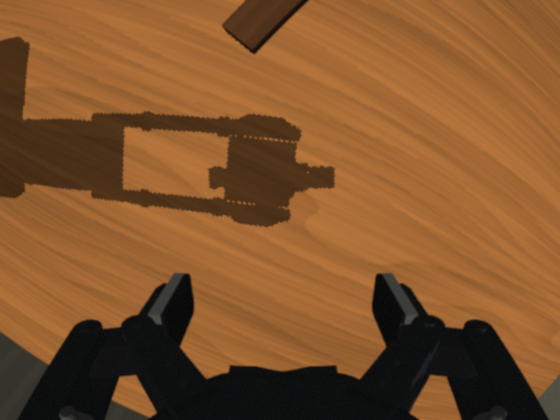

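```bash
cat > h.py <<'E'
import numpy as np,cv2
from scipy.spatial.transform import Rotation as R
def Rq(q): return R.from_quat([q[1],q[2],q[3],q[0]])
def cloud(d):
    h,w=d["z_map"].shape; f=h/2/np.tan(np.radians(float(d["vertical_fov"]))/2)
    u,v=np.meshgrid(np.arange(w),np.arange(h)); z=d["z_map"]
    x=(u-d["cx"])/f; y=(v-d["cy"])/f
    P=np.stack([x*z,-y*z,-z],-1)
    return P@Rq(d["attitude"]).as_matrix().T+d["eye"]
def cloudw(d): # fisheye
    h,w=d["z_map"].shape; f=h/2/np.tan(np.radians(float(d["vertical_fov"]))/2)
    u,v=np.meshgrid(np.arange(w),np.arange(h)); z=d["z_map"]
    x=u-d["cx"]; y=v-d["cy"]; r=np.hypot(x,y)+1e-9; th=r/f
    s=np.tan(th)/r
    P=np.stack([x*s*z,-y*s*z,-z],-1)
    return P@Rq(d["attitude"]).as_matrix().T+d["eye"]
E
python3 - <<'E'
from h import *
d=dict(np.load("top0.npz")); P=cloud(d)
s=dict(np.load("scene0.npz")); S=cloud(s)
im=d["color"][90:280,230:380]; cv2.imwrite("pics/t1.png",cv2.resize(im,None,fx=4,fy=4,interpolation=cv2.INTER_CUBIC)[:, :])
im=s["color"][170:350,190:370]; cv2.imwrite("pics/s1.png",cv2.resize(im,(720,600)[:1]*2 and (600,600),interpolation=cv2.INTER_CUBIC))
# box top
for nm,C in(("top",P),("scene",S)):
    m=(abs(C[...,2]-0.12)<0.006)&(C[...,0]>0.3)&(C[...,0]<0.75)&(abs(C[...,1])<0.25)
    m=m.astype(np.uint8); m=cv2.morphologyEx(m,cv2.MORPH_OPEN,np.ones((3,3)))
    n,l,st,_=cv2.connectedComponentsWithStats(m); k=1+np.argmax(st[1:,4]); q=C[l==k]
    print(nm,np.median(q[:,2]),cv2.minAreaRect((q[:,:2]*1000).astype(np.float32)),st[k])
E
```

```text
top 0.1197105911944889 ((657.7213745117188, -32.15882873535156), (220.18663024902344, 270.1883850097656), 9.261073112487793) [ 250  144  116   84 6601]
scene 0.11995406893718563 ((658.4447021484375, -32.56646728515625), (226.95790100097656, 270.86810302734375), 9.20907211303711) [ 207  196  129   82 5058]
```

View pics/t1.png

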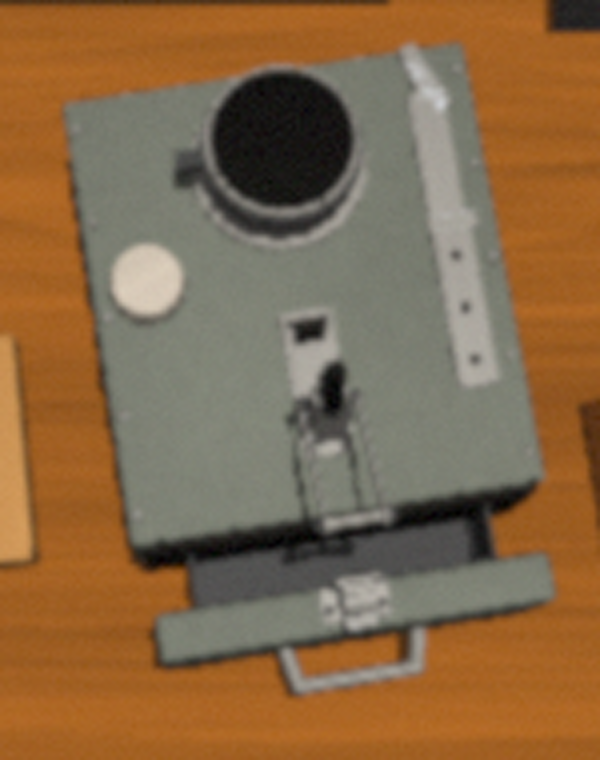

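View pics/s1.png

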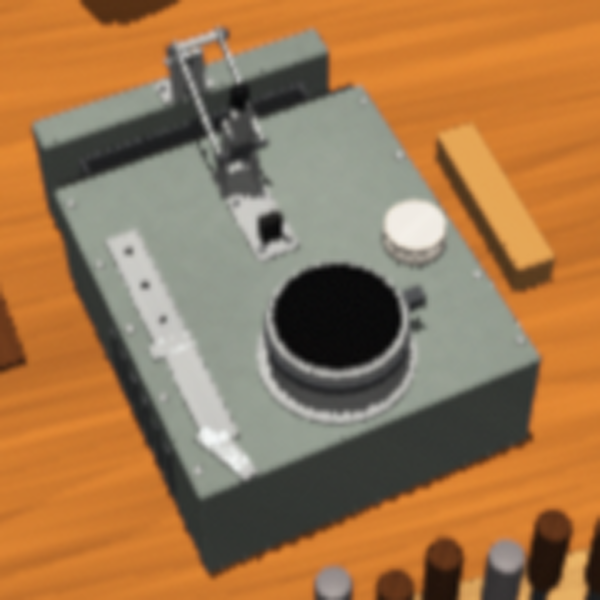

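Run:
```python
from h import *
d=dict(np.load("top0.npz")); P=cloud(d)
s=dict(np.load("scene0.npz")); S=cloud(s)
for yaw in (9.0,9.25,9.5):
  a=np.radians(yaw); ex=np.array([np.cos(a),np.sin(a)]); ey=np.array([-ex[1],ex[0]])
  for nm,C in(("top",P),("scene",S)):
    m=(abs(C[...,2]-0.12)<0.005)&(C[...,0]>0.3)&(C[...,0]<0.85)&(abs(C[...,1])<0.25)
    q=C[m][:,:2]; X=q@ex; Y=q@ey
    # pan top vs box top: histogram X
    h,e=np.histogram(X,np.arange(0.40,0.85,0.004))
    if yaw==9.25: print(nm,list(zip(np.round(e,3),h)))
    big=(X>0.56)
    print(yaw,nm,X[big].min(),X.max(),np.percentile(Y[big],[0,.3,99.7,100]))
```

```text
9.0 top 0.5600395386116995 0.8405850907269232 [-2.69981723e-01 -2.68044603e-01  4.14317132e-05  1.22874875e-03]
9.0 scene 0.5600268845622568 0.841468196572575 [-0.27077    -0.26943416 -0.00129355  0.00062933]
top [(np.float64(0.4), np.int64(0)), (np.float64(0.404), np.int64(0)), (np.float64(0.408), np.int64(0)), (np.float64(0.412), np.int64(0)), (np.float64(0.416), np.int64(0)), (np.float64(0.42), np.int64(0)), (np.float64(0.424), np.int64(0)), (np.float64(0.428), np.int64(0)), (np.float64(0.432), np.int64(0)), (np.float64(0.436), np.int64(0)), (np.float64(0.44), np.int64(0)), (np.float64(0.444), np.int64(0)), (np.float64(0.448), np.int64(0)), (np.float64(0.452), np.int64(0)), (np.float64(0.456), np.int64(0)), (np.float64(0.46), np.int64(7)), (np.float64(0.464), np.int64(147)), (np.float64(0.468), np.int64(139)), (np.float64(0.472), np.int64(141)), (np.float64(0.476), np.int64(144)), (np.float64(0.48), np.int64(137)), (np.float64(0.484), np.int64(135)), (np.float64(0.488), np.int64(141)), (np.float64(0.492), np.int64(100)), (np.float64(0.496), np.int64(0)), (np.float64(0.5), np.int64
[... 6636 characters left out ...]
.8), np.int64(118)), (np.float64(0.804), np.int64(98)), (np.float64(0.808), np.int64(132)), (np.float64(0.812), np.int64(125)), (np.float64(0.816), np.int64(137)), (np.float64(0.82), np.int64(128)), (np.float64(0.824), np.int64(119)), (np.float64(0.828), np.int64(125)), (np.float64(0.832), np.int64(105)), (np.float64(0.836), np.int64(80)), (np.float64(0.84), np.int64(3)), (np.float64(0.844), np.int64(0))]
9.25 scene 0.560065560215547 0.8409428688429936 [-0.27338426 -0.27245468 -0.00426199 -0.00262058]
9.5 top 0.5600525652184627 0.8402298222480591 [-0.275773   -0.27394123 -0.00608124 -0.00511359]
9.5 scene 0.5600423025894022 0.8404015307733825 [-0.27675347 -0.27547815 -0.00744437 -0.00548126]
```

```bash
cat >> h.py <<'E'
YAW=9.25
def setyaw(y):
    global YAW; YAW=y
def toB(p):  # world -> rotated coords about base origin
    a=np.radians(YAW); c,s=np.cos(a),np.sin(a); p=np.asarray(p)
    return np.stack([c*p[...,0]+s*p[...,1],-s*p[...,0]+c*p[...,1],p[...,2]],-1)
def toW(p):
    a=np.radians(YAW); c,s=np.cos(a),np.sin(a); p=np.asarray(p)
    return np.stack([c*p[...,0]-s*p[...,1],s*p[...,0]+c*p[...,1],p[...,2]],-1)
E
python3 - <<'E'
from h import *
for n in("top","scene"):
    d=dict(np.load(n+"0.npz")); C=cloud(d)
    B=toB(C)
    # yaw from pan top front/back edges & right/left box edges
    m=(abs(C[...,2]-0.12)<0.005)&(B[...,0]>0.45)&(B[...,0]<0.51)&(abs(B[...,1]+.138)<.14)
    q=C[m][:,:2]*1000
    print(n,"pan",cv2.minAreaRect(q.astype(np.float32)), toB(np.r_[np.array(cv2.minAreaRect(q.astype(np.float32))[0])/1000,.12]))
    m=(abs(C[...,2]-0.12)<0.005)&(B[...,0]>0.525)&(B[...,0]<0.85)&(abs(B[...,1]+.138)<.145)
    q=C[m][:,:2]*1000
    r=cv2.minAreaRect(q.astype(np.float32)); print(n,"box",r,toB(np.r_[np.array(r[0])/1000,.12]))
    m=(C[...,2]>0.128)&(B[...,0]>0.44)&(B[...,0]<0.68)&(abs(B[...,1]+.138)<.045)
    v,u=np.where(m); print(n,m.sum(),u.min(),u.max(),v.min(),v.max())
    Q=B[m]; np.save(f"latch_{n}.npy",np.c_[u,v,Q])
    img=np.zeros((600,800,3),np.uint8)
    for x,y,z in Q: cv2.circle(img,(int((x-.44)*3000),int(580-(z-.1)*3000)),3,(255*(y>-.125),255*(abs(y+.138)<.013),255*(y<-.151)),-1)
    for k in range(9): cv2.putText(img,f"{.44+.03*k:.2f}",(k*90,595),0,.4,(255,)*3)
    for k in range(6): cv2.putText(img,f"{.1+.03*k:.2f}",(0,580-k*90),0,.4,(255,)*3)
    cv2.imwrite(f"pics/latch_{n}.png",img)
E
```

```text
top pan ((495.3829040527344, -57.982139587402344), (31.969186782836914, 253.95620727539062), 9.330385208129883) [ 0.47962093 -0.13685728  0.12      ]
top box ((700.5599365234375, -25.167022705078125), (306.9601745605469, 270.1903381347656), 9.264422416687012) [ 0.6874047  -0.13744956  0.12      ]
top 528 303 329 169 246Traceback (most recent call last):
  File "<stdin>", line 16, in <module>
cv2.error: OpenCV(4.12.0) :-1: error: (-5:Bad argument) in function 'circle'
> Overload resolution failed:
>  - Scalar value for argument 'color' is not numeric
>  - Scalar value for argument 'color' is not numeric
```

```bash
cat >> h.py <<'E'
def side(Q,name,y0=-.138):
    img=np.zeros((600,800,3),np.uint8)
    for x,y,z in Q:
        c=(255,80,80) if y>y0+.013 else ((80,80,255) if y<y0-.013 else (0,255,0))
        cv2.circle(img,(int((x-.44)*3000),int(580-(z-.1)*3000)),3,c,-1)
    for k in range(9): cv2.putText(img,f"{.44+.03*k:.2f}",(k*90,595),0,.4,(255,)*3)
    for k in range(6): cv2.putText(img,f"{.1+.03*k:.2f}",(0,580-k*90),0,.4,(255,)*3)
    cv2.imwrite(name,img)
E
python3 - <<'E'
from h import *
for n in("top","scene"):
    d=dict(np.load(n+"0.npz")); C=cloud(d)
    B=toB(C)
    m=(abs(C[...,2]-0.12)<0.005)&(B[...,0]>0.45)&(B[...,0]<0.51)&(abs(B[...,1]+.138)<.14)
    q=C[m][:,:2]*1000
    print(n,"pan",cv2.minAreaRect(q.astype(np.float32)), toB(np.r_[np.array(cv2.minAreaRect(q.astype(np.float32))[0])/1000,.12]))
    m=(C[...,2]>0.128)&(B[...,0]>0.44)&(B[...,0]<0.68)&(abs(B[...,1]+.138)<.045)
    side(B[m],f"pics/latch_{n}.png")
E
```

```text
top pan ((495.3829040527344, -57.982139587402344), (31.969186782836914, 253.95620727539062), 9.330385208129883) [ 0.47962093 -0.13685728  0.12      ]
scene pan ((495.4105529785156, -59.289703369140625), (38.18999481201172, 255.0252227783203), 9.150520324707031) [ 0.47943804 -0.13815229  0.12      ]
```

View pics/latch_top.png

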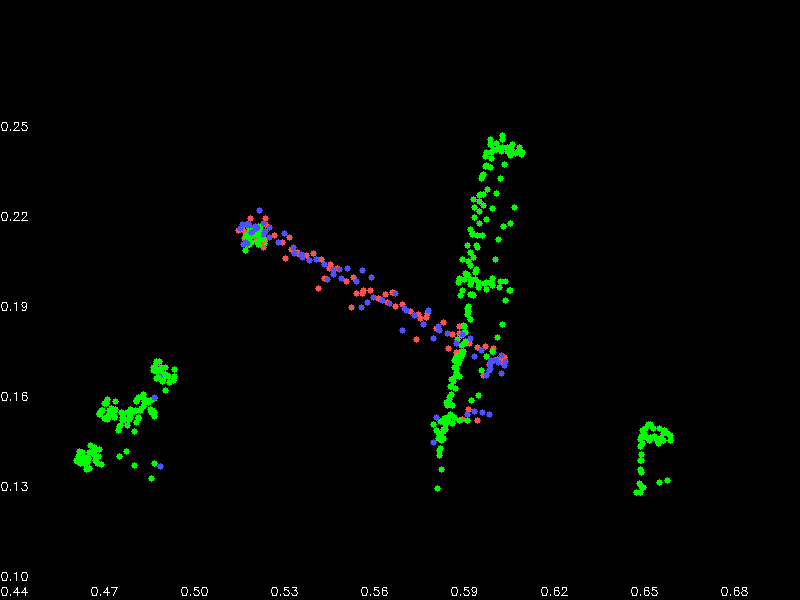

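View pics/latch_scene.png

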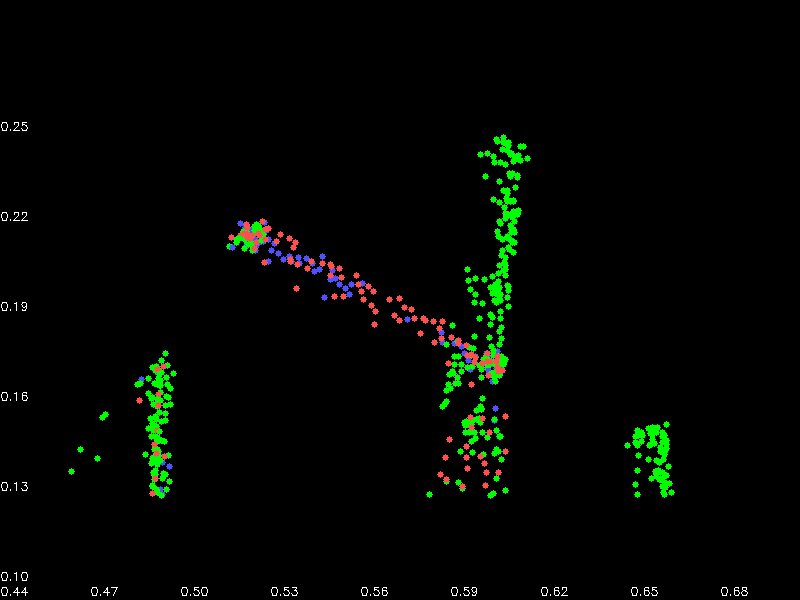

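```bash
cat >> h.py <<'E'
def mv(st,pB,tilt=0,flip=1,n=None):
    """pose target: TCP at pB (B coords), tool x down tilted: body leaning to -X by tilt deg. print shift/turn in tool axes"""
    a=np.radians(YAW); ex=np.array([np.cos(a),np.sin(a),0]); ey=np.array([-np.sin(a),np.cos(a),0]); ez=np.array([0,0,1.])
    t=np.radians(tilt)
    X=-np.cos(t)*ez+np.sin(t)*ex   # pointing down and forward
    Z=flip*ey; Y=np.cross(Z,X); T=np.stack([X,Y,Z],1)
    C=Rq(st["ee_rot"]).as_matrix()
    sh=C.T@(toW(np.array(pB))-st["position"])*100
    rv=R.from_matrix(C.T@T).as_rotvec(degrees=True)
    return np.round(sh,2),np.round(rv,2)
E
python3 - <<'E'
from h import *
from rig import manip
s=manip.get_state(); C=Rq(s["ee_rot"]).as_matrix(); print(C.T.round(3)); print("TCP B",toB(s["position"]))
w=dict(np.load("wrist0.npz")); print("cam in tool",C.T@(w["eye"]-s["position"]))
for f in(1,-1): print(f,mv(s,[.425,-.228,.14],0,f))
E
```

```text
[[-0.     0.001 -1.   ]
 [ 0.899  0.437  0.   ]
 [ 0.437 -0.899 -0.001]]
TCP B [ 0.16508517 -0.55036204  0.23060162]
cam in tool [-0.14220418  0.07756632 -0.00110319]
1 (array([  9.1 ,  34.15, -23.4 ]), array([-1.6331e+02, -0.0000e+00, -1.2000e-01]))
-1 (array([  9.1 ,  34.15, -23.4 ]), array([16.69, -0.08,  0.  ]))
```

```bash
python3 -m crank '[[0,4.8,-3.3,8,0,0,0],[0,9.6,-6.6,16.7,0,0,0],[0,14.4,-9.9,16.7,0,0,0],[0,19.2,-13.2,16.7,0,0,0],[0,24,-16.5,16.7,0,0,0]]' 30
python3 - <<'E'
from h import *
from rig import manip
s=manip.get_state(); print("TCP B",toB(s["position"]))
print(mv(s,[.425,-.228,.085],0,-1))
E
```

```text
clock: 0.78
position: [0.3958, -0.262, 0.2312]
ee_rot: [0.539, 0.458, 0.538, -0.458]
contact_force: [0.9, -0.3, 0.0]
width: -0.0003
TCP B [ 0.34851037 -0.3221909   0.23118197]
(array([14.62,  7.64, -9.42]), array([-0.04,  0.  , -0.01]))
```

```bash
python3 -m crank '[[4,2,-4.5,0,0,0,0],[8.5,4,-9.4,0,0,0,0],[13,6,-9.4,0,0,0,0],[14.6,7.6,-9.4,0,0,0,0],[14.6,7.6,-9.4,0,0,0,0]]' 30
python3 - <<'E'
from h import *
from rig import manip
s=manip.get_state(); print("TCP B",toB(s["position"]))
E
```

```text
clock: 1.4
position: [0.4549, -0.158, 0.084]
ee_rot: [0.538, 0.457, 0.54, -0.458]
contact_force: [-0.0, -0.1, 0.4]
width: -0.0001
TCP B [ 0.42362688 -0.22911219  0.08396257]
```

```bash
python3 -m crank '[[0,1,0,0,0,0,0],[0,2,0,0,0,0,0],[0,3,0,0,0,0,0],[0,4,0,0,0,0,0],[0,5,0,0,0,0,0]]'; python3 -m crank '[[0,0.5,0,0,0,0,0],[0,1,0,0,0,0,0],[0,1.3,0,0,0,0,0]]';python3 - <<'E'
from h import *
from rig import manip
s=manip.get_state(); print("TCP B",toB(s["position"]),s["contact_force"])
E
```

```text
clock: 2.02
position: [0.5042, -0.1509, 0.0855]
ee_rot: [0.538, 0.458, 0.539, -0.459]
contact_force: [-3.8, -2.0, 2.1]
width: -0.0002
clock: 2.4
position: [0.5174, -0.1486, 0.0852]
ee_rot: [0.539, 0.458, 0.539, -0.458]
contact_force: [-3.5, -1.7, 2.9]
width: 0.0001
TCP B [ 0.48679498 -0.22983552  0.08523956] [-3.52413014 -1.69195334  2.88857235]
```

```bash
python3 -m crank '[[0,0.2,0,0,0,0,0],[0,0.4,0,0,0,0,0],[0,0.4,0,0,0,0,0]]'; python3 -m crank '[[0,0.15,0,0,0,0,0],[0,0.3,0,0,0,0,0],[0,0.3,0,0,0,0,0]]';python3 - <<'E'
from h import *
from rig import manip
s=manip.get_state(); print("TCP B",toB(s["position"]),s["contact_force"])
E
```

```text
clock: 2.78
position: [0.52, -0.1482, 0.0852]
ee_rot: [0.538, 0.457, 0.539, -0.459]
contact_force: [-6.2, -2.3, 3.8]
width: 0.0002
clock: 3.15
position: [0.5202, -0.1481, 0.0853]
ee_rot: [0.537, 0.456, 0.541, -0.46]
contact_force: [-13.4, -5.2, 8.2]
width: 0.0003
TCP B [ 0.48958865 -0.22981572  0.08528264] [-13.44299659  -5.16212207   8.20248755]
```

```bash
python3 -m crank '[[0,0.15,0,0,0,0,0],[0,0.3,0,0,0,0,0],[0,0.3,0,0,0,0,0]]';python3 -m crank '[[0,-1,0,0,0,0,0],[0,-3,0,0,0,0,0],[-5,-5,0,0,0,0,8.5],[-10,-7,0,0,0,0,8.5],[-14,-8,0,0,0,0,8.5]]'
python3 - <<'E'
from h import *
from rig import manip,eyes
s=manip.get_state(); print("TCP B",toB(s["position"]),s["contact_force"])
d=eyes.get_image("top"); C=cloud(d); B=toB(C)
m=(abs(C[...,2]-0.12)<0.005)&(B[...,0]>0.45)&(B[...,0]<0.85)&(abs(B[...,1]+.138)<.14)
print(B[m][:,0].min())
m=(C[...,2]>0.126)&(B[...,0]>0.47)&(B[...,0]<0.68)&(abs(B[...,1]+.138)<.045)
side(B[m],"pics/latch1.png")
w=eyes.get_image("wrist"); cv2.imwrite("pics/w1.png",w["color"])
E
```

```text
clock: 3.52
position: [0.5203, -0.1481, 0.0853]
ee_rot: [0.536, 0.454, 0.542, -0.461]
contact_force: [-19.5, -6.9, 12.3]
width: 0.0
clock: 4.15
position: [0.4492, -0.1597, 0.2275]
ee_rot: [0.54, 0.459, 0.537, -0.457]
contact_force: [0.2, 0.2, -1.1]
width: 0.0545
TCP B [ 0.41766191 -0.22982904  0.22750233] [ 0.15259808  0.20434159 -1.14443434]
0.5021405256244196
```

View pics/latch1.png

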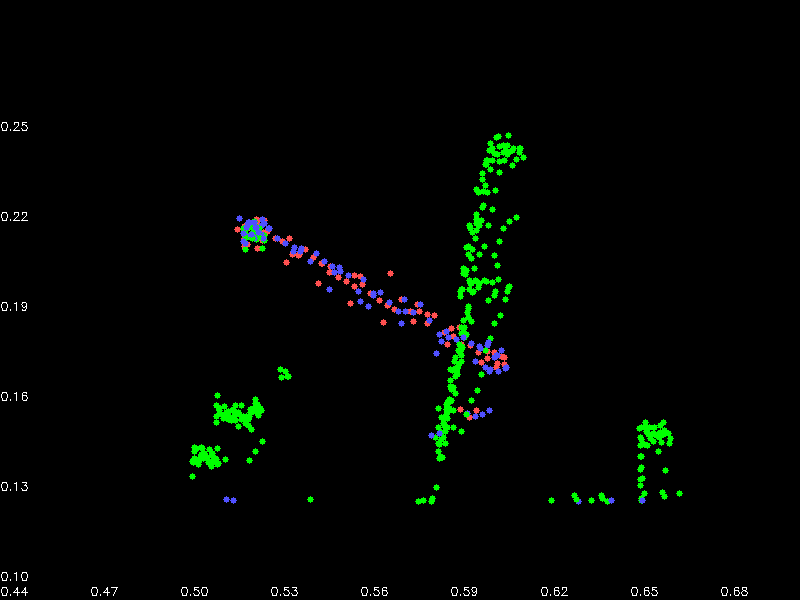

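View pics/w1.png

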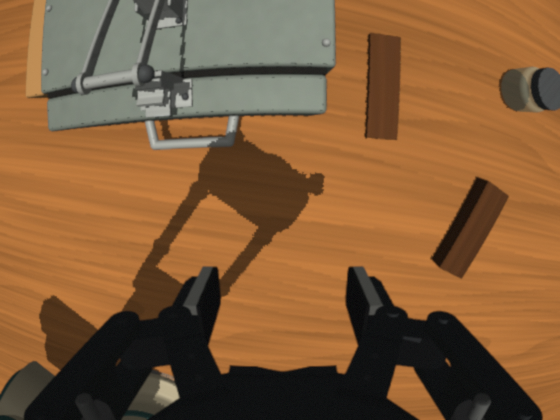

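```bash
cat >> h.py <<'E'
def axis(tilt):
    t=np.radians(tilt); return np.array([np.sin(t),0,-np.cos(t)])
E
python3 - <<'E'
from h import *
from rig import manip
s=manip.get_state()
p=np.array([.519,-.138,.2135])+axis(25)*(.012-.08)
print(p,mv(s,p,25,-1))
E
```

```text
[ 0.49026196 -0.138       0.27512893] (array([-4.46,  7.1 , -9.32]), array([ 0.04,  0.37, 24.35]))
```

```bash
python3 -m crank '[[-4.5,1,-3,0,0,8,8.5],[-4.5,3,-6,0,0,16,8.5],[-4.5,5,-9,0,0,24.4,8.5],[-4.5,7.1,-9.3,0,0.4,24.4,8.5],[-4.5,7.1,-9.3,0,0.4,24.4,8.5]]'
python3 - <<'E'
from h import *
from rig import manip,eyes
s=manip.get_state(); print("TCP B",toB(s["position"]),s["contact_force"])
d=eyes.get_image("wrist"); cv2.imwrite("pics/w2.png",cv2.resize(d["color"],(800,600))); np.savez("w2.npz",**d)
B=toB(cloudw(d))
m=(B[...,2]>.126)&(B[...,0]>.47)&(B[...,0]<.68)&(abs(B[...,1]+.138)<.045)&(d["z_map"]>0.12)
side(B[m],"pics/latch2.png")
q=B[m]
for nm,k in(("pin",(q[:,2]>.2)&(q[:,0]<.53)),("tongue",(q[:,2]<.147)&(q[:,2]>.132)&(q[:,0]<.53)),("lip",(q[:,2]<.165)&(q[:,2]>.148)&(q[:,0]<.53))):
    t=q[k]; print(nm,len(t),np.percentile(t,[1,50,99],axis=0).round(4).tolist() if len(t) else 0)
E
```

```text
clock: 4.88
position: [0.5056, -0.0569, 0.2708]
ee_rot: [0.622, 0.563, 0.431, -0.332]
contact_force: [0.1, 0.2, -0.5]
width: 0.0847
TCP B [ 0.48984545 -0.13739694  0.27076994] [ 0.0624338   0.15092554 -0.50577314]
pin 2743 [[0.4704, -0.1825, 0.2133], [0.4858, -0.143, 0.2903], [0.528, -0.0934, 0.3086]]
tongue 207 [[0.5022, -0.1476, 0.1394], [0.5058, -0.1378, 0.1411], [0.5094, -0.1279, 0.1426]]
lip 389 [[0.5098, -0.1472, 0.153], [0.5167, -0.1377, 0.1554], [0.5233, -0.1283, 0.1596]]
```

View pics/w2.png

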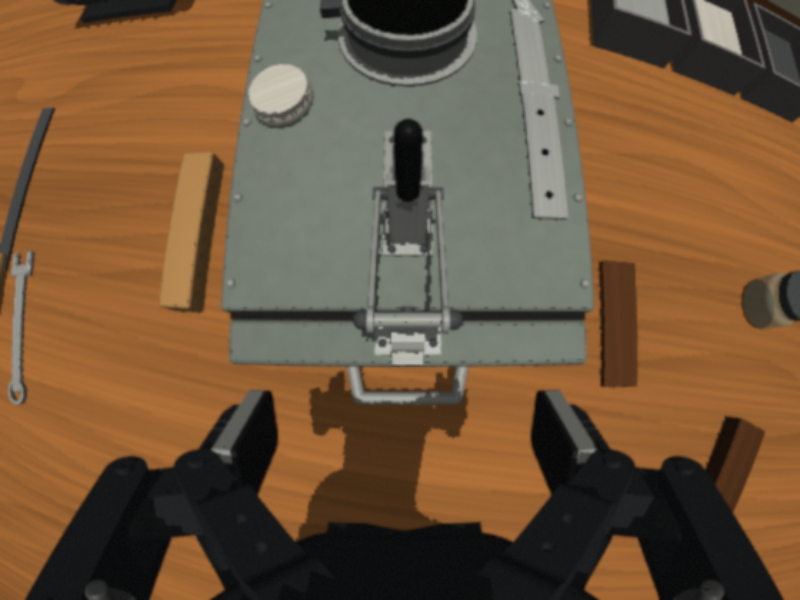

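View pics/latch2.png

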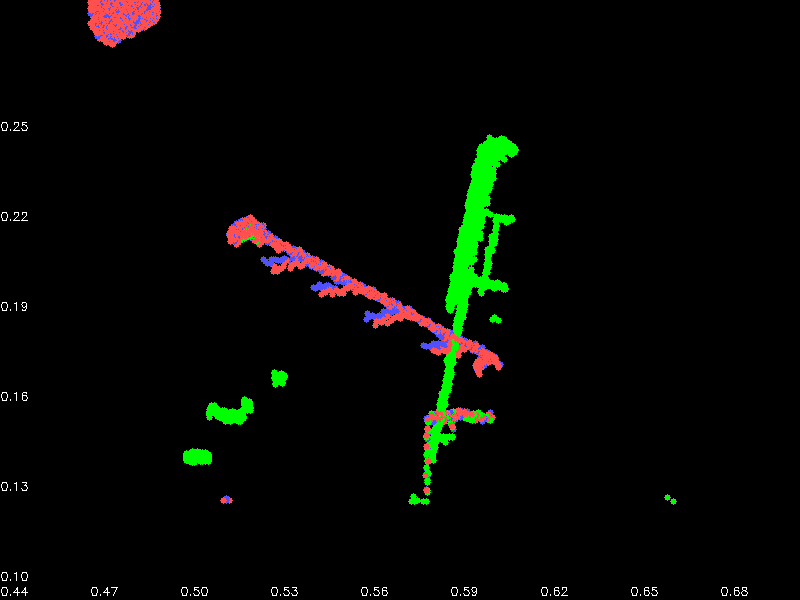

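Run:
```python
from h import *
d=dict(np.load("w2.npz")); B=toB(cloudw(d))
m=(B[...,0]>.51)&(B[...,0]<.53)&(abs(B[...,1]+.138)<.11)&(abs(B[...,1]+.138)>.03)&(abs(B[...,2]-.12)<.02)
print("pan top",np.median(B[m][:,2]))
m=(B[...,0]>.57)&(B[...,0]<.72)&(abs(B[...,1]+.138)<.06)&(abs(B[...,1]+.138)>.03)&(abs(B[...,2]-.12)<.01)
print("box top",np.median(B[m][:,2]))
m=(B[...,0]>.49)&(B[...,0]<.53)&(abs(B[...,1]+.138)<.04)&(B[...,2]<.225)&(B[...,2]>.205)
q=B[m]; print("pin y",q[:,1].min(),q[:,1].max(), "top z",np.percentile(q[:,2],98)); 
for lo,hi in((-.17,-.157),(-.15,-.126),(-.119,-.105)):
    t=q[(q[:,1]>lo)&(q[:,1]<hi)]; print(lo,np.percentile(t[:,[0,2]],[1,50,99],axis=0).round(4).tolist())
m=(B[...,2]>.13)&(B[...,2]<.165)&(B[...,0]<.535)&(B[...,0]>.495)&(abs(B[...,1]+.138)<.03)
print("keeper y",np.percentile(B[m][:,1],[1,50,99]))
h,e=np.histogram(B[m][:,2],np.arange(.13,.166,.002)); print(list(zip(e.round(3).tolist(),h.tolist())))
```

```text
pan top 0.11963351604957898
box top 0.11971924171353679
pin y -0.1635111546233523 -0.11189259143811092 top z 0.21942335427817364
-0.17 [[0.518, 0.2126], [0.5225, 0.2163], [0.5269, 0.2183]]
-0.15 [[0.5194, 0.2131], [0.5222, 0.2154], [0.5256, 0.2173]]
-0.119 [[0.5174, 0.213], [0.5224, 0.2162], [0.5286, 0.2186]]
keeper y [-0.14759912 -0.13773754 -0.12792581]
[(0.13, 0), (0.132, 0), (0.134, 0), (0.136, 0), (0.138, 18), (0.14, 170), (0.142, 19), (0.144, 0), (0.146, 0), (0.148, 0), (0.15, 0), (0.152, 42), (0.154, 206), (0.156, 81), (0.158, 59), (0.16, 1), (0.162, 0)]
```

Run:
```python
from h import *
from rig import manip
s=manip.get_state()
p=np.array([.5225,-.1377,.2137])+axis(25)*(.012)
print(p,mv(s,p,25,-1))
```

```text
[ 0.52757142 -0.1377      0.20282431] (array([7.76, 0.67, 0.06]), array([-0.02, -0.35,  0.56]))
```

```bash
python3 -m crank '[[2,0.7,0.1,0,-0.3,0.5,8.5],[4,0.7,0.1,0,-0.3,0.5,8.5],[6,0.7,0.1,0,-0.3,0.5,8.5],[7.8,0.7,0.1,0,-0.3,0.5,8.5],[7.8,0.7,0.1,0,-0.3,0.5,8.5]]'
python3 - <<'E'
from h import *
from rig import manip,eyes
s=manip.get_state(); print("TCP B",toB(s["position"]),s["contact_force"],mv(s,[.5276,-.1377,.2028],25,-1))
d=eyes.get_image("wrist"); cv2.imwrite("pics/w3.png",cv2.resize(d["color"],(800,600))); np.savez("w3.npz",**d)
E
```

```text
clock: 5.55
position: [0.542, -0.0514, 0.2008]
ee_rot: [0.623, 0.564, 0.428, -0.332]
contact_force: [-0.6, 0.3, 0.2]
width: 0.0849
TCP B [ 0.52669696 -0.13780961  0.20076267] [-0.5529186   0.31172387  0.20450393] (array([-0.15,  0.17, -0.01]), array([-0.12, -0.14,  0.26]))
```

View pics/w3.png

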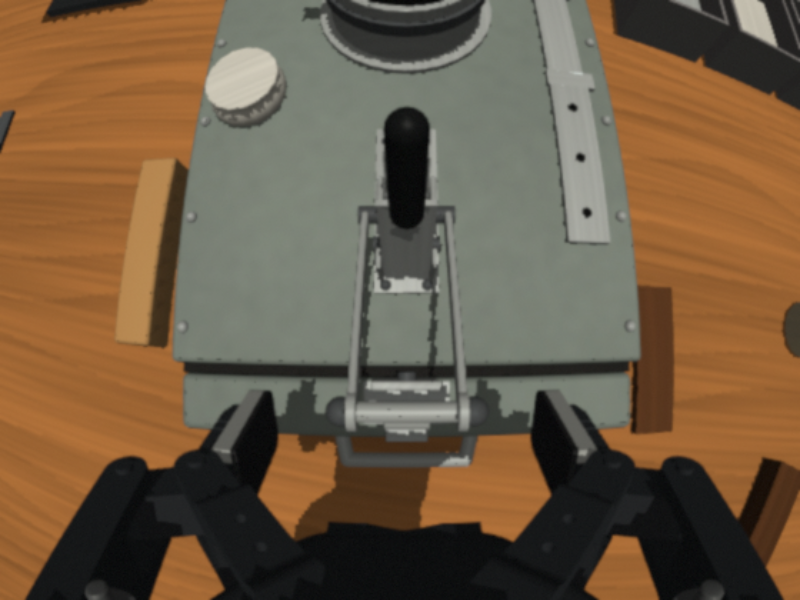

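```bash
python3 -m crank '[[0.4,0.1,0,0,0,0,8.5],[0.4,0.1,0,0,0,0,7],[0.4,0.1,0,0,0,0,5],[0.4,0.1,0,0,0,0,4.5],[0.4,0.1,0,0,0,0,4.5]]' 40; python3 -m crank '[[0,0,0,0,0,0,4.5],[0,0,0,0,0,0,4.5]]' 40
python3 - <<'E'
from h import *
from rig import manip,eyes
s=manip.get_state(); print("TCP B",toB(s["position"]),s["contact_force"],s["width"])
d=eyes.get_image("wrist"); cv2.imwrite("pics/w4.png",cv2.resize(d["color"],(800,600))); np.savez("w4.npz",**d)
E
```

```text
clock: 6.22
position: [0.5443, -0.0516, 0.1995]
ee_rot: [0.625, 0.564, 0.427, -0.331]
contact_force: [-2.9, -5.0, 1.3]
width: 0.0492
clock: 6.48
position: [0.5443, -0.0516, 0.1995]
ee_rot: [0.625, 0.564, 0.427, -0.331]
contact_force: [-1.8, -4.5, 2.5]
width: 0.0492
TCP B [ 0.52896372 -0.13837736  0.19948605] [-1.81588912 -4.51806527  2.48809524] 0.04920505238436486
```

View pics/w4.png

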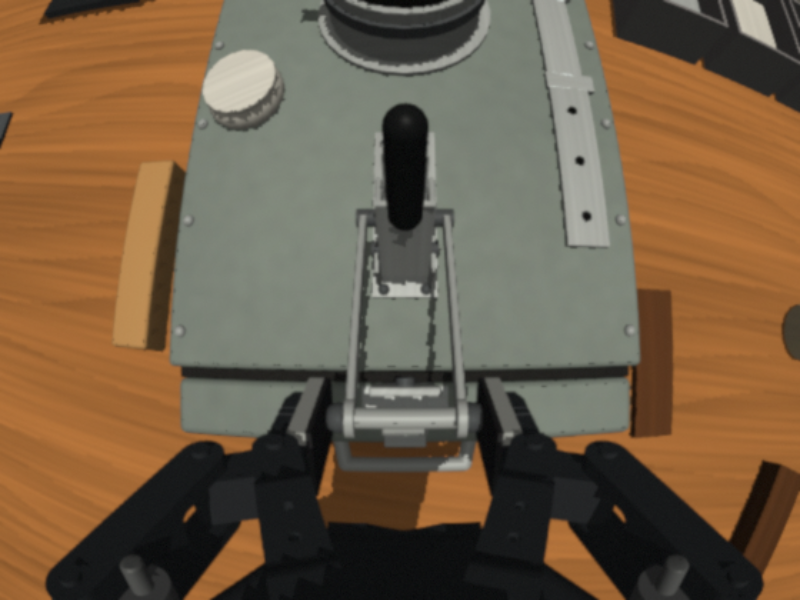

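```bash
cat >> h.py <<'E'
def d2t(dX,dZ,tilt=25):
    t=np.radians(tilt); return np.round([ (dX*np.sin(t)-dZ*np.cos(t))/10, (dX*np.cos(t)+dZ*np.sin(t))/10 ],3) # mm->cm
def pin(s,r=.0156):
    C=Rq(s["ee_rot"]).as_matrix(); return toB(s["position"]-C[:,0]*r)
def FB(s): return toB(s["contact_force"]).round(2)
E
python3 -m crank '[[-0.4,-0.8,-0.05,0,0,0,4.5],[-0.75,-1.6,-0.05,0,0,0,4.5],[0,-2,-0.05,0,0,0,4.5],[1,-2.5,-0.05,0,0,0,4.5],[2.4,-3.1,-0.05,0,0,0,4.5]]';python3 -m crank '[[0,0,0,0,0,0,4.5]]'
python3 - <<'E'
from h import *
from rig import manip,eyes
s=manip.get_state(); print("TCP B",toB(s["position"]),FB(s),s["width"],pin(s))
d=eyes.get_image("wrist"); cv2.imwrite("pics/w5.png",cv2.resize(d["color"],(800,600))); np.savez("w5.npz",**d)
B=toB(cloudw(d))
m=(B[...,2]>.126)&(B[...,0]>.48)&(B[...,0]<.68)&(abs(B[...,1]+.138)<.024)&(d["z_map"]>0.1)
side(B[m],"pics/latch5.png")
E
```

```text
clock: 7.15
position: [0.5257, -0.0543, 0.1642]
ee_rot: [0.625, 0.563, 0.427, -0.332]
contact_force: [-4.7, -6.1, 2.2]
width: 0.049
clock: 7.28
position: [0.526, -0.0543, 0.1635]
ee_rot: [0.625, 0.563, 0.427, -0.332]
contact_force: [-3.4, -7.3, 0.2]
width: 0.0491
TCP B [ 0.51044564 -0.13815586  0.16348836] [-4.55 -6.61  0.16] 0.04914323825407765 [ 0.50388385 -0.13813449  0.17764119]
```

View pics/w5.png

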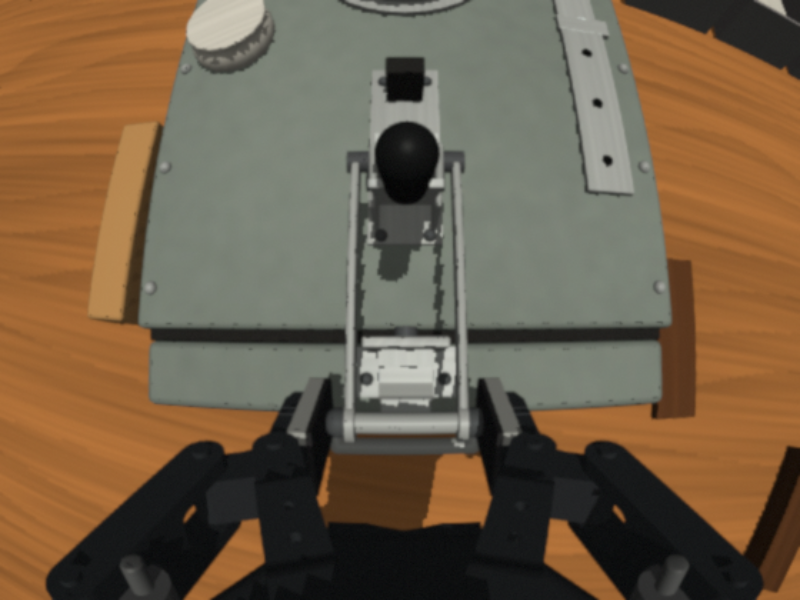

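View pics/latch5.png

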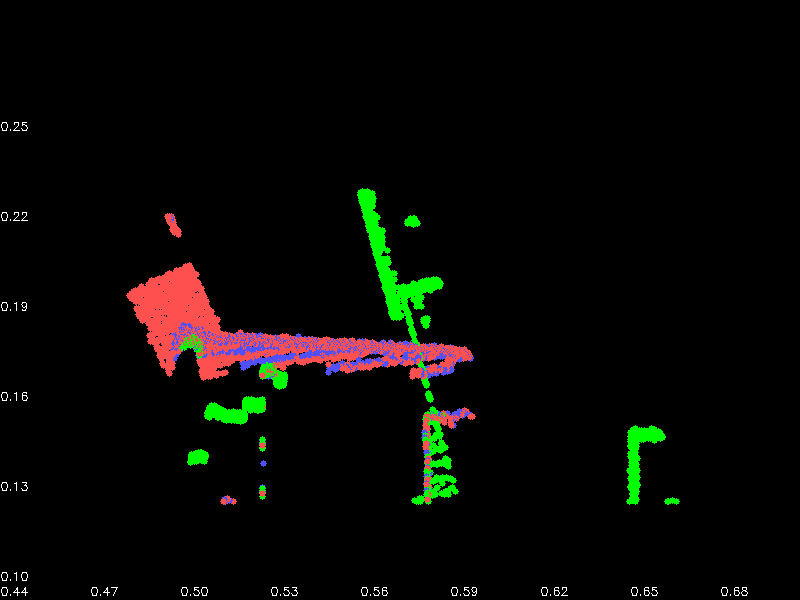

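```bash
python3 -m crank '[[0,0,0.12,0,0,0,4.5],[0,0,0.12,0,0,0,4.5]]'
python3 - <<'E'
from h import *
from rig import manip,eyes
s=manip.get_state(); print("TCP B",toB(s["position"]),FB(s),pin(s))
d=dict(np.load("w5.npz"))
B=toB(cloudw(d))
m=(B[...,0]>.49)&(B[...,0]<.515)&(abs(B[...,1]+.138)<.012)&(d["z_map"]>0.1)
for lo,hi in((.165,.19),(.13,.148),(.148,.165)):
  q=B[m&(B[...,2]>lo)&(B[...,2]<hi)]; print(lo,np.percentile(q,[1,25,50,75,99],axis=0).round(4).tolist())
E
```

```text
clock: 7.58
position: [0.5262, -0.0545, 0.1642]
ee_rot: [0.624, 0.564, 0.427, -0.331]
contact_force: [-2.4, -5.0, 1.2]
width: 0.0489
TCP B [ 0.51065222 -0.13834555  0.16415505] [-3.21 -4.57  1.16] [ 0.50408438 -0.13835345  0.17830508]
0.165 [[0.4997, -0.1498, 0.1759], [0.5018, -0.1439, 0.1788], [0.5036, -0.1377, 0.1796], [0.5052, -0.1319, 0.1802], [0.5066, -0.1261, 0.1816]]
0.13 [[0.5037, -0.1476, 0.1395], [0.5049, -0.143, 0.1407], [0.5061, -0.1379, 0.141], [0.5072, -0.1323, 0.1414], [0.5084, -0.1278, 0.1424]]
0.148 [[0.5093, -0.1473, 0.1539], [0.5109, -0.1426, 0.1554], [0.512, -0.1379, 0.1559], [0.5135, -0.1332, 0.1566], [0.515, -0.128, 0.1579]]
```

```bash
python3 -m crank '[[0.6,-0.2,0.05,0,0,0,4.5],[1.2,-0.5,0.1,0,0,0,4.5],[1.9,-0.8,0.1,0,0,0,4.5],[2.5,-1.05,0.1,0,0,0,4.5],[2.5,-1.05,0.1,0,0,0,4.5]]'
python3 - <<'E'
from h import *
from rig import manip,eyes
s=manip.get_state(); print("TCP B",toB(s["position"]),FB(s),s["width"],pin(s))
d=eyes.get_image("wrist"); cv2.imwrite("pics/w6.png",cv2.resize(d["color"][180:380,150:400],(750,600))); np.savez("w6.npz",**d)
B=toB(cloudw(d))
m=(B[...,2]>.126)&(B[...,0]>.48)&(B[...,0]<.68)&(abs(B[...,1]+.138)<.024)&(d["z_map"]>0.1)
side(B[m],"pics/latch6.png")
E
```

```text
clock: 8.2
position: [0.5275, -0.0546, 0.1364]
ee_rot: [0.624, 0.564, 0.428, -0.331]
contact_force: [-0.5, -1.4, 0.2]
width: 0.0489
TCP B [ 0.51186274 -0.13866642  0.13642971] [-0.75 -1.32  0.16] 0.04885720195294478 [ 0.50530234 -0.13869816  0.15058316]
```

View pics/w6.png

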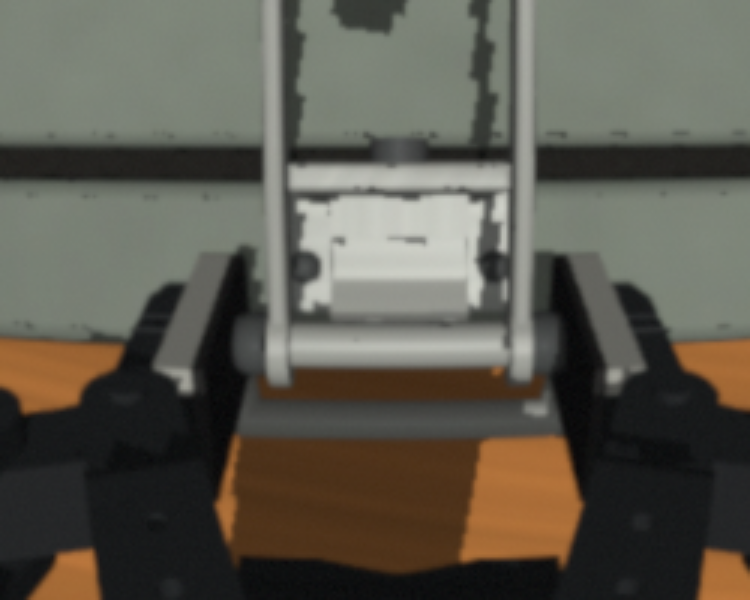

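View pics/latch6.png

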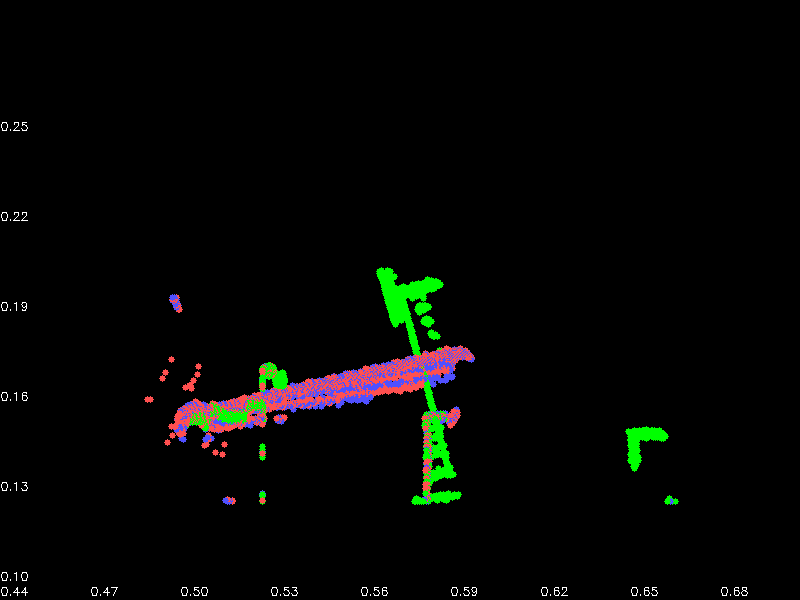

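```bash
P='
from h import *
from rig import manip
s=manip.get_state(); print(FB(s),pin(s).round(4))'; echo "$P">p.py; python3 -m crank '[[0.1,-0.05,0,0,0,0,4.5],[0.2,-0.09,0,0,0,0,4.5],[0.3,-0.13,0,0,0,0,4.5],[0.3,-0.13,0,0,0,0,4.5]]' >/dev/null; python3 p.py; python3 -m crank '[[0.09,-0.04,0,0,0,0,4.5],[0.09,-0.04,0,0,0,0,4.5]]'>/dev/null; python3 p.py
```

```text
[-0.97 -0.37  0.06] [ 0.5052 -0.1387  0.1477]
[-1.56  0.45  0.57] [ 0.5053 -0.1387  0.1468]
```

```bash
python3 -m crank '[[0.09,-0.04,0,0,0,0,4.5],[0.09,-0.04,0,0,0,0,4.5]]'>/dev/null; python3 p.py
```

```text
[-0.61  1.63  0.22] [ 0.5053 -0.1387  0.1458]
```

```bash
python3 -m crank '[[0.06,-0.03,0,0,0,0,4.5],[0.06,-0.03,0,0,0,0,4.5]]'>/dev/null; python3 p.py;python3 -m crank '[[0.05,-0.02,0,0,0,0,4.5],[0.05,-0.02,0,0,0,0,4.5]]'>/dev/null; python3 p.py
```

```text
[-1.18 -0.59  1.37] [ 0.5051 -0.1388  0.145 ]
[-2.3  -0.39  0.59] [ 0.5053 -0.1389  0.1446]
```

```bash
python3 -m crank '[[0.05,-0.02,0,0,0,0,4.5],[0.05,-0.02,0,0,0,0,4.5]]'>/dev/null; python3 p.py
```

```text
[-2.34  0.17 -0.01] [ 0.5054 -0.1389  0.1441]
```

```bash
for i in 1; do python3 -m crank '[[0.05,-0.02,0,0,0,0,4.5],[0.05,-0.02,0,0,0,0,4.5]]'>/dev/null; python3 p.py; done
```

```text
[-1.53 -0.92  1.13] [ 0.5055 -0.1389  0.1437]
```

```bash
python3 -m crank '[[0.05,-0.02,0,0,0,0,4.5],[0.05,-0.02,0,0,0,0,4.5]]'>/dev/null; python3 p.py
```

```text
[-4.47 -0.34  4.36] [ 0.5056 -0.139   0.1436]
```

```bash
python3 -m crank '[[0.05,-0.02,0,0,0,0,4.5],[0.05,-0.02,0,0,0,0,4.5]]'>/dev/null; python3 p.py
```

```text
[-6.06  1.03  7.6 ] [ 0.5057 -0.1389  0.1434]
```

```bash
python3 -m crank '[[-0.09,0.04,0,0,0,0,4.5],[-0.09,0.04,0,0,0,0,4.5]]'>/dev/null; python3 p.py
python3 - <<'E'
from h import *
from rig import manip,eyes
d=eyes.get_image("wrist"); cv2.imwrite("pics/w7.png",cv2.resize(d["color"][200:350,170:380],(798,570),interpolation=cv2.INTER_CUBIC)); np.savez("w7.npz",**d)
B=toB(cloudw(d))
m=(B[...,0]>.49)&(B[...,0]<.54)&(abs(B[...,1]+.138)<.009)&(d["z_map"]>0.1)&(B[...,2]>.13)
q=B[m]
import collections
o=np.argsort(q[:,0])
for lo in np.arange(.494,.536,.002):
    t=q[(q[:,0]>=lo)&(q[:,0]<lo+.002)]
    if len(t): print(round(lo,3),len(t),np.percentile(t[:,2],[5,50,95]).round(4))
E
```

```text
[-1.81  0.34  2.6 ] [ 0.5057 -0.139   0.1437]
0.5 6 [0.1398 0.1401 0.1403]
0.502 115 [0.1407 0.1467 0.1481]
0.504 166 [0.1467 0.1478 0.1489]
0.506 200 [0.1465 0.1477 0.1486]
0.508 118 [0.146  0.1548 0.1562]
0.51 186 [0.1557 0.1568 0.1578]
0.512 216 [0.1549 0.1558 0.1571]
0.514 214 [0.1537 0.1547 0.1558]
0.516 214 [0.1536 0.1546 0.1557]
0.518 213 [0.1536 0.1546 0.1556]
0.52 173 [0.1537 0.1547 0.1593]
0.522 218 [0.1577 0.1585 0.1595]
0.524 219 [0.1577 0.1585 0.1595]
0.526 271 [0.1578 0.159  0.1696]
0.528 281 [0.1687 0.1696 0.1707]
0.53 174 [0.167  0.1694 0.1706]
0.532 106 [0.1647 0.1669 0.1683]
0.534 48 [0.1649 0.1672 0.1683]
```

View pics/w7.png

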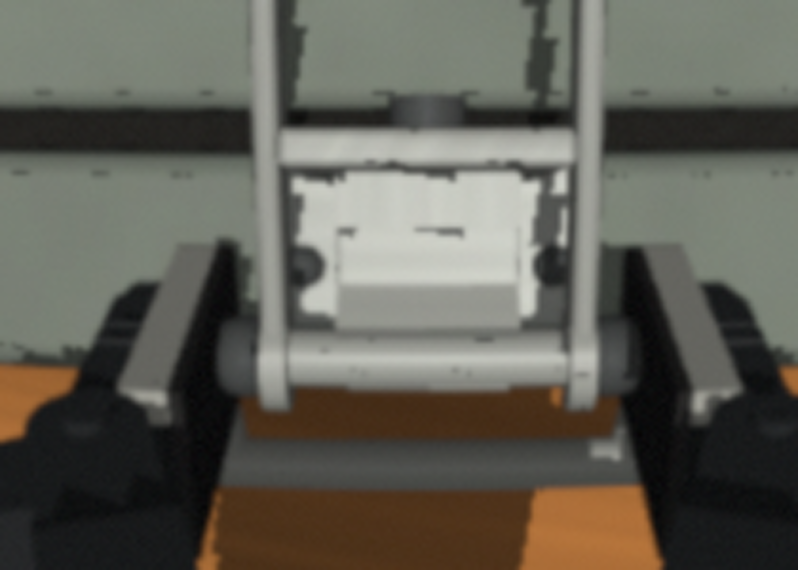

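```bash
python3 -m crank '[[-0.07,0.03,0,0,0,0,4.5],[-0.07,0.03,0,0,0,0,4.5],[-0.01,0.17,0,0,0,0,4.5],[0.05,0.3,0,0,0,0,4.5],[0.05,0.3,0,0,0,0,4.5]]'>/dev/null; python3 p.py
```

```text
[-6.38 -0.67  1.38] [ 0.5071 -0.1386  0.1435]
```

```bash
python3 -m crank '[[0.06,0.14,0,0,0,0,4.5],[0.12,0.27,0,0,0,0,4.5],[0.12,0.27,0,0,0,0,4.5]]'>/dev/null; python3 p.py
```

```text
[-5.35 -1.07  0.35] [ 0.5102 -0.1386  0.1435]
```

```bash
python3 -m crank '[[0.04,0.15,0,0,0,0,4.5],[0.08,0.29,0,0,0,0,4.5],[0.08,0.29,0,0,0,0,4.5]]'>/dev/null; python3 p.py
```

```text
[-4.08 -0.29  0.43] [ 0.5136 -0.1386  0.1442]
```

```bash
python3 -m crank '[[0.05,0.14,0,0,0,0,4.5],[0.10,0.28,0,0,0,0,4.5],[0.10,0.28,0,0,0,0,4.5]]'>/dev/null; python3 p.py
```

```text
[-3.36 -0.13  1.01] [ 0.517  -0.1386  0.1448]
```

```bash
python3 -m crank '[[0.05,0.09,0,0,0,0,4.5],[0.08,0.17,0,0,0,0,4.5],[0.08,0.17,0,0,0,0,4.5]]'>/dev/null; python3 p.py
python3 - <<'E'
from h import *
from rig import manip,eyes
d=eyes.get_image("wrist"); cv2.imwrite("pics/w8.png",cv2.resize(d["color"][180:350,160:390],(798,590),interpolation=cv2.INTER_CUBIC)); np.savez("w8.npz",**d)
B=toB(cloudw(d))
m=(B[...,2]>.126)&(B[...,0]>.48)&(B[...,0]<.68)&(abs(B[...,1]+.138)<.024)&(d["z_map"]>0.1)
side(B[m],"pics/latch8.png")
E
```

```text
[-9.27 -1.39  3.  ] [ 0.5178 -0.1385  0.1445]
```

View pics/w8.png

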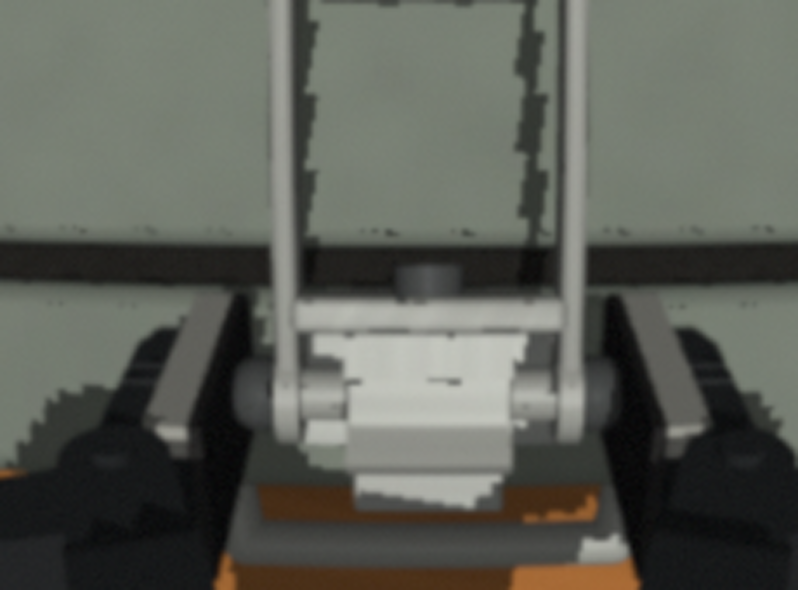

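View pics/latch8.png

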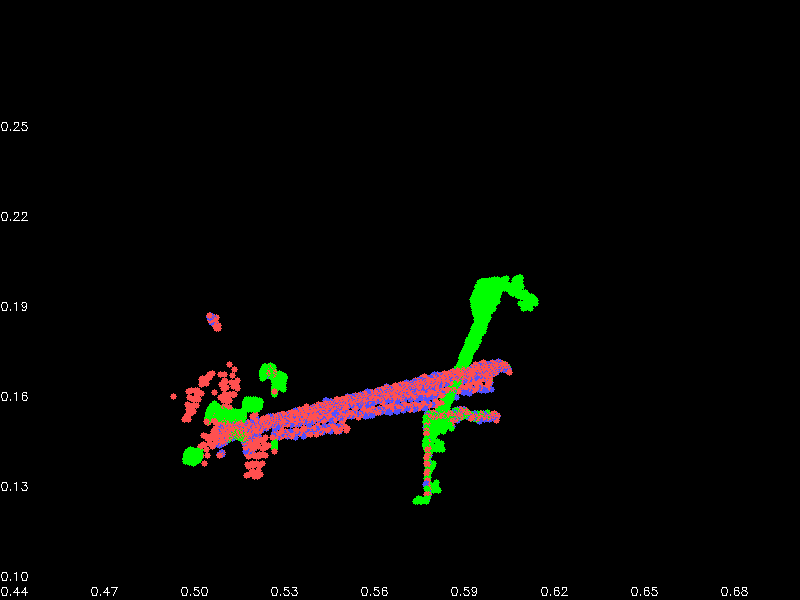

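```bash
python3 -m crank '[[0,0,0,0,0,0,5.3],[0,0,0,0,0,0,6.5],[0,0,0,0,0,0,8.5],[0,0,0,0,0,0,8.5]]' >/dev/null; python3 p.py
python3 - <<'E'
from h import *
from rig import manip,eyes
d=eyes.get_image("wrist"); cv2.imwrite("pics/w9.png",cv2.resize(d["color"],(800,600),interpolation=cv2.INTER_CUBIC)); np.savez("w9.npz",**d)
print(manip.get_state()["width"])
E
```

```text
[-0.05 -0.14  0.06] [ 0.5196 -0.139   0.1454]
0.08476984841483752
```

View pics/w9.png

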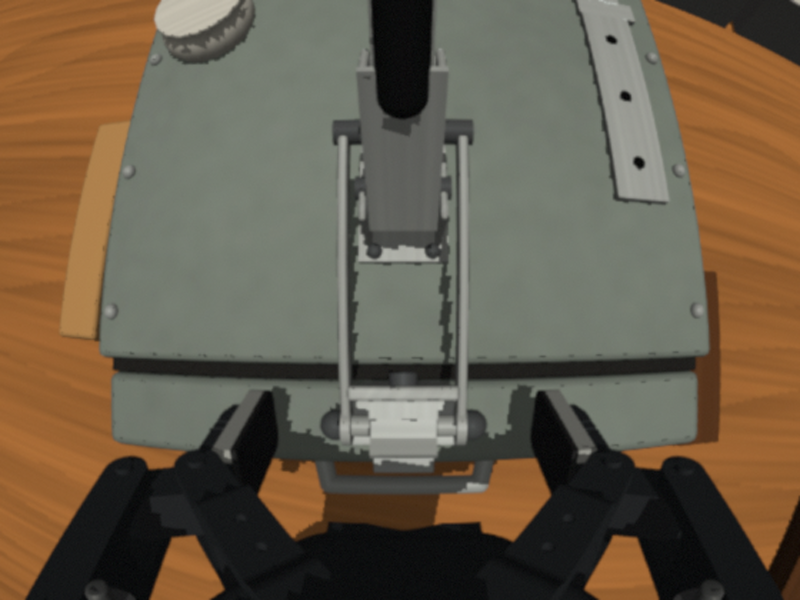

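```bash
python3 -m crank '[[-2,0,0,0,0,0,8.5],[-5,0,0,0,0,0,8.5],[-8,0,0,0,0,0,8.5],[-12,0,0,0,0,0,5],[-15,0,0,0,0,0,0]]' >/dev/null
python3 - <<'E'
from h import *
from rig import manip,eyes
s=manip.get_state(); print(toB(s["position"]))
d=eyes.get_image("wrist"); cv2.imwrite("pics/w10.png",cv2.resize(d["color"],(800,600),interpolation=cv2.INTER_CUBIC)); np.savez("w10.npz",**d)
B=toB(cloudw(d))
m=(B[...,2]>.126)&(B[...,0]>.48)&(B[...,0]<.69)&(abs(B[...,1]+.138)<.024)&(d["z_map"]>0.16)
side(B[m],"pics/latch10.png")
piv=np.array([.592,.152])
for q in(1.1,1.0,.8,.6,.4,.2,.1,0):
    u=np.array([np.cos(q),np.sin(q)]); n=np.array([-u[1],u[0]])
    print(q,(piv+.08*u+.013*n).round(4))
E
```

```text
[ 0.46232318 -0.139195    0.26877569]
1.1 [0.6167 0.2292]
1.0 [0.6243 0.2263]
0.8 [0.6384 0.2184]
0.6 [0.6507 0.2079]
0.4 [0.6606 0.1951]
0.2 [0.6678 0.1806]
0.1 [0.6703 0.1729]
0 [0.672 0.165]
```

View pics/w10.png

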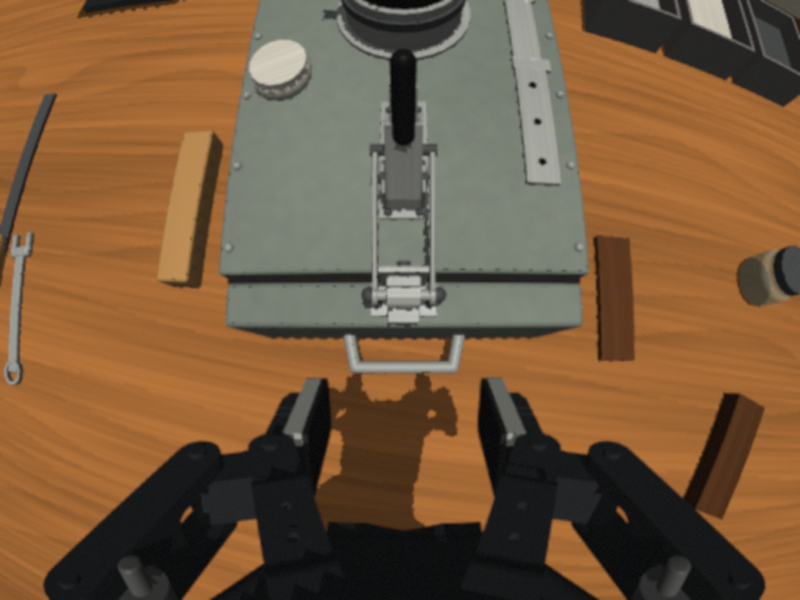

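View pics/latch10.png

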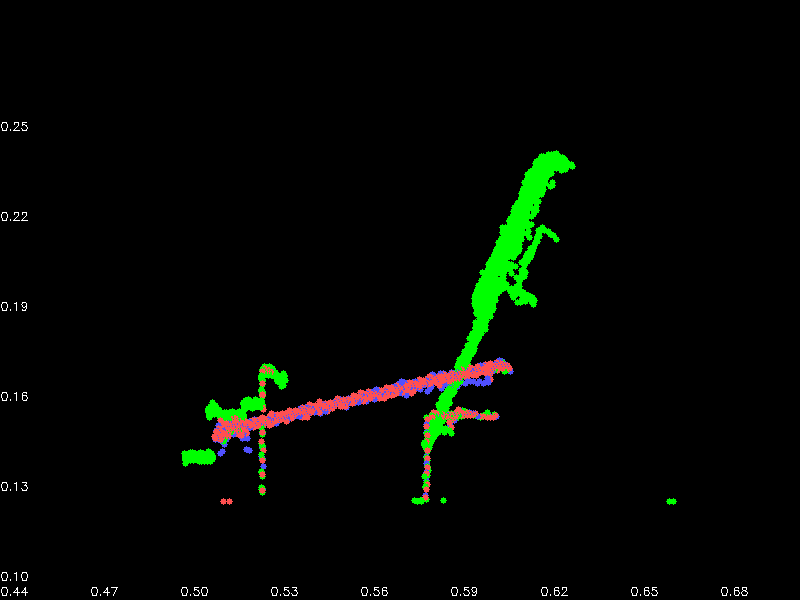

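Run:
```python
from h import *
from rig import manip
s=manip.get_state()
print(mv(s,[.55,-.1385,.28],35,-1)); print(mv(s,[.588,-.1385,.238],35,-1))
```

```text
(array([ 3.03,  8.18, -0.16]), array([0.02, 0.17, 9.72]))
(array([ 8.45,  9.82, -0.18]), array([0.02, 0.17, 9.72]))
```

```bash
python3 -m crank '[[1,3,0,0,0,3,0],[2,6,-0.1,0,0,7,0],[3,8.2,-0.1,0,0,9.7,0],[6,9,-0.1,0,0,9.7,0],[7.5,9.6,-0.1,0,0,9.7,0]]'
python3 - <<'E'
from h import *
from rig import manip
s=manip.get_state()
print(toB(s["position"]),FB(s),s["width"]);
piv=np.array([.592,.152])
for q,r in((1.1,.07),(.9,.071),(.7,.073),(.5,.075),(.3,.077),(.2,.078),(.1,.079),(0,.08)):
    u=np.array([np.cos(q),np.sin(q)]); n=np.array([-u[1],u[0]]); p=piv+r*u+.013*n
    print(q,p.round(4),mv(s,[p[0],-.1385,p[1]],35,-1))
E
```

```text
clock: 15.08
position: [0.5959, -0.0424, 0.2375]
ee_rot: [0.649, 0.598, 0.379, -0.278]
contact_force: [0.5, -0.1, -0.1]
width: -0.0004
[ 0.58132286 -0.13763658  0.23751763] [ 0.51 -0.21 -0.14] -0.0003721320599982421
1.1 [0.6122 0.2203] (array([3.17, 1.57, 0.09]), array([-0.13, -0.14,  0.53]))
0.9 [0.626  0.2157] (array([4.32, 2.44, 0.09]), array([-0.13, -0.14,  0.53]))
0.7 [0.6395 0.209 ] (array([5.64, 3.18, 0.09]), array([-0.13, -0.14,  0.53]))
0.5 [0.6516 0.1994] (array([7.12, 3.63, 0.1 ]), array([-0.13, -0.14,  0.53]))
0.3 [0.6617 0.1872] (array([8.7 , 3.78, 0.1 ]), array([-0.13, -0.14,  0.53]))
0.2 [0.6659 0.1802] (array([9.51, 3.73, 0.1 ]), array([-0.13, -0.14,  0.53]))
0.1 [0.6693 0.1728] (array([10.31,  3.59,  0.1 ]), array([-0.13, -0.14,  0.53]))
0 [0.672 0.165] (array([11.11,  3.37,  0.11]), array([-0.13, -0.14,  0.53]))
```

```bash
python3 -m crank '[[1.5,0.7,0.1,0,0,0.5,0],[2.5,1.2,0.1,0,0,0.5,0],[3.2,1.6,0.1,0,0,0.5,0],[3.8,2,0.1,0,0,0.5,0],[4.3,2.4,0.1,0,0,0.5,0]]'
python3 - <<'E'
from h import *
from rig import manip
s=manip.get_state()
print(toB(s["position"]),FB(s))
E
```

```text
clock: 15.7
position: [0.6394, -0.0368, 0.2176]
ee_rot: [0.651, 0.6, 0.376, -0.274]
contact_force: [-5.0, -1.3, 1.2]
width: -0.0
[ 0.62518033 -0.13909327  0.21758102] [-5.14 -0.48  1.18]
```

Contact and moving as planned; continue to 0.5 rad (offsets now relative to the last command).

```bash
python3 -m crank '[[0.65,0.4,0,0,0,0,0],[1.3,0.8,0,0,0,0,0],[2,1.05,0,0,0,0,0],[2.8,1.25,0,0,0,0,0],[2.8,1.25,0,0,0,0,0]]'
python3 - <<'E'
from h import *
from rig import manip,eyes
s=manip.get_state()
print(toB(s["position"]),FB(s))
d=eyes.get_image("wrist"); cv2.imwrite("pics/w11.png",cv2.resize(d["color"],(800,600),interpolation=cv2.INTER_CUBIC))
E
```

```text
clock: 16.32
position: [0.6657, -0.0323, 0.2015]
ee_rot: [0.651, 0.6, 0.376, -0.274]
contact_force: [-1.4, 0.5, 0.0]
width: -0.0001
[ 0.65188076 -0.13890435  0.20151036] [-1.27  0.7   0.03]
```

View pics/w11.png

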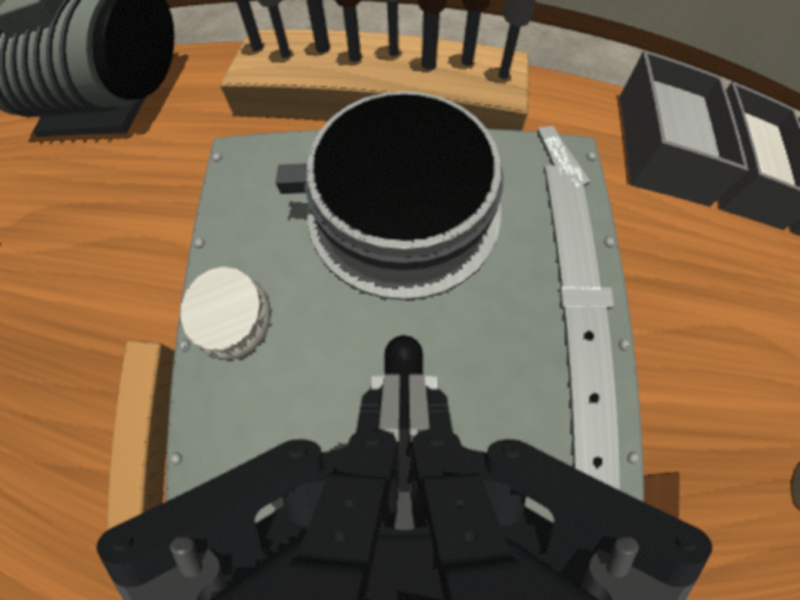

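```bash
python3 -m crank '[[0.4,0.05,0,0,0,0,0],[0.8,0.1,0,0,0,0,0],[1.2,0.12,0,0,0,0,0],[1.6,0.15,0,0,0,0,0]]'
python3 - <<'E'
from h import *
from rig import manip,eyes
s=manip.get_state()
print(toB(s["position"]),FB(s))
d=eyes.get_image("scene");C=cloud(d);B=toB(C)
m=(B[...,2]>.126)&(B[...,0]>.48)&(B[...,0]<.69)&(abs(B[...,1]+.138)<.024)
side(B[m],"pics/latch12.png")
cv2.imwrite("pics/s12.png",cv2.resize(d["color"][160:300,190:340],(750,700-100)))
E
```

```text
clock: 16.88
position: [0.6765, -0.031, 0.1897]
ee_rot: [0.651, 0.6, 0.375, -0.274]
contact_force: [0.5, -0.3, 0.3]
width: 0.0001
[ 0.66270933 -0.13934024  0.18970403] [ 0.4  -0.41  0.3 ]
```

View pics/s12.png

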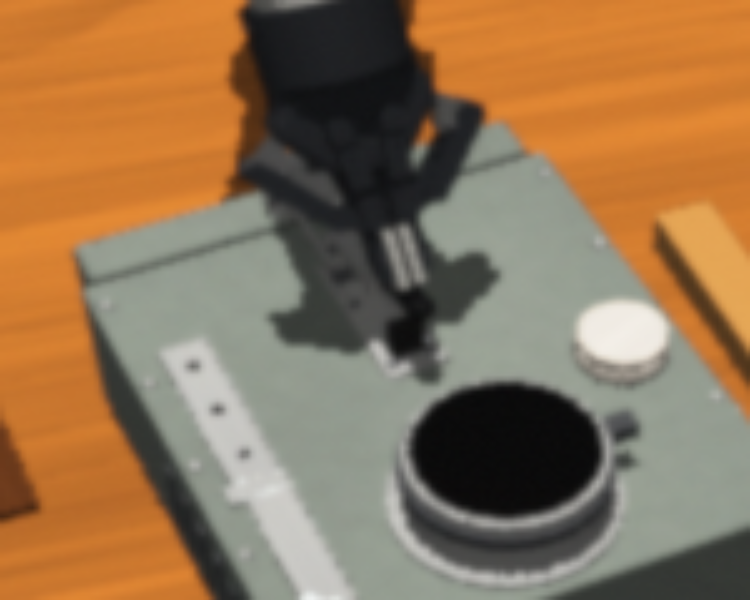

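View pics/latch12.png

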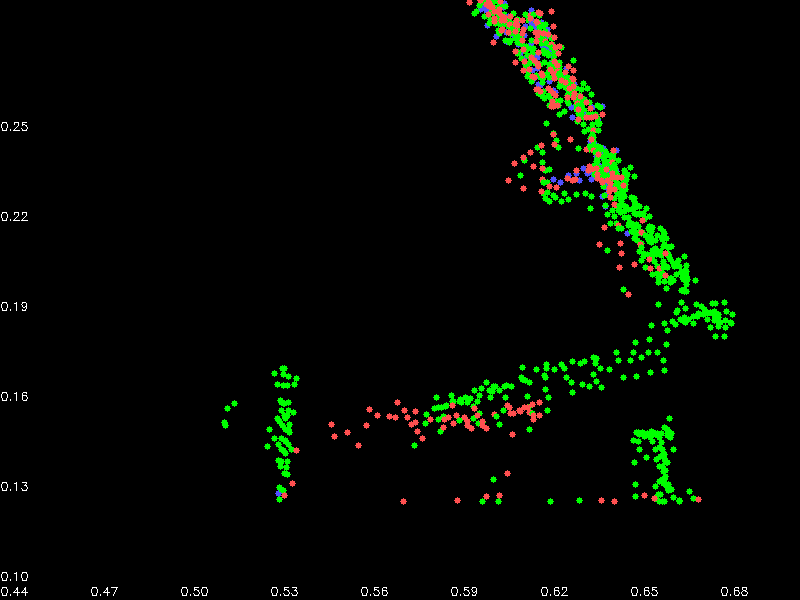

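```bash
python3 -m crank '[[0.4,-0.03,0,0,0,0,0],[0.8,-0.07,0,0,0,0,0],[1.2,-0.12,0,0,0,0,0]]' ; python3 p.py;  python3 -m crank '[[0.3,-0.04,0,0,0,0,0],[0.5,-0.08,0,0,0,0,0],[0.5,-0.08,0,0,0,0,0]]' ; python3 p.py
```

```text
clock: 17.3
position: [0.682, -0.0299, 0.179]
ee_rot: [0.651, 0.6, 0.376, -0.274]
contact_force: [-1.0, 0.7, 0.1]
width: 0.0001
[-0.86  0.83  0.14] [ 0.6593 -0.1391  0.1917]
clock: 17.68
position: [0.684, -0.0295, 0.1745]
ee_rot: [0.651, 0.6, 0.376, -0.274]
contact_force: [-0.2, 0.2, -0.4]
width: -0.0002
[-0.21  0.23 -0.38] [ 0.6614 -0.1391  0.1873]
```

```bash
python3 -m crank '[[0.2,-0.06,0,0,0,0,0],[0.2,-0.06,0,0,0,0,0]]' ; python3 p.py
```

```text
clock: 17.92
position: [0.6846, -0.0294, 0.1726]
ee_rot: [0.651, 0.6, 0.376, -0.274]
contact_force: [0.1, 0.1, 0.2]
width: -0.0
[0.08 0.14 0.22] [ 0.662  -0.1391  0.1854]
```

```bash
python3 -m crank '[[0.15,-0.06,0,0,0,0,0],[0.15,-0.06,0,0,0,0,0]]' ; python3 p.py
```

```text
clock: 18.18
position: [0.6849, -0.0293, 0.171]
ee_rot: [0.651, 0.6, 0.376, -0.274]
contact_force: [0.7, -0.7, 0.6]
width: -0.0
[ 0.53 -0.79  0.57] [ 0.6623 -0.1391  0.1837]
```

```bash
python3 -m crank '[[0.15,-0.06,0,0,0,0,0],[0.15,-0.06,0,0,0,0,0]]' ; python3 p.py
```

```text
clock: 18.42
position: [0.6855, -0.0293, 0.1696]
ee_rot: [0.651, 0.6, 0.376, -0.274]
contact_force: [0.4, 0.2, 0.4]
width: -0.0004
[0.46 0.08 0.41] [ 0.6629 -0.1391  0.1823]
```

Probably snapped closed already; I'll look from above before pressing.

```bash
python3 -m crank '[[-3,-1,0,0,0,0,0],[-7,-2,0,0,0,0,0],[-11,-5,0,0,0,0,0],[-13,-8,0,0,0,0,0],[-13,-8,0,0,0,0,0]]'
python3 - <<'E'
from h import *
from rig import manip,eyes
s=manip.get_state(); print(toB(s["position"]))
d=eyes.get_image("wrist"); cv2.imwrite("pics/w13.png",cv2.resize(d["color"],(800,600),interpolation=cv2.INTER_CUBIC)); np.savez("w13.npz",**d)
B=toB(cloudw(d))
m=(B[...,2]>.126)&(B[...,0]>.48)&(B[...,0]<.705)&(abs(B[...,1]+.138)<.024)&(d["z_map"]>0.16)
side(B[m],"pics/latch13.png")
k=m&(abs(B[...,1]+.138)<.003)&(B[...,0]>.58)
for lo in np.arange(.58,.70,.01):
    t=B[k&(B[...,0]>=lo)&(B[...,0]<lo+.01)]
    if len(t): print(round(lo,3),np.percentile(t[:,2],[5,50,95]).round(4))
E
```

```text
clock: 19.05
position: [0.5447, -0.0517, 0.2299]
ee_rot: [0.651, 0.6, 0.375, -0.275]
contact_force: [-0.1, 0.3, 0.3]
width: 0.0001
[ 0.52932305 -0.13858011  0.22989736]
0.58 [0.1587 0.1598 0.1612]
0.59 [0.1591 0.1601 0.1611]
0.6 [0.1587 0.1599 0.1609]
0.61 [0.1587 0.1598 0.1609]
0.62 [0.1591 0.1602 0.1631]
0.63 [0.1628 0.1642 0.1652]
0.64 [0.1635 0.1644 0.1653]
0.65 [0.1637 0.1644 0.1653]
0.66 [0.1636 0.1644 0.1655]
0.67 [0.1634 0.1643 0.1654]
0.68 [0.1625 0.1639 0.1654]
```

View pics/w13.png

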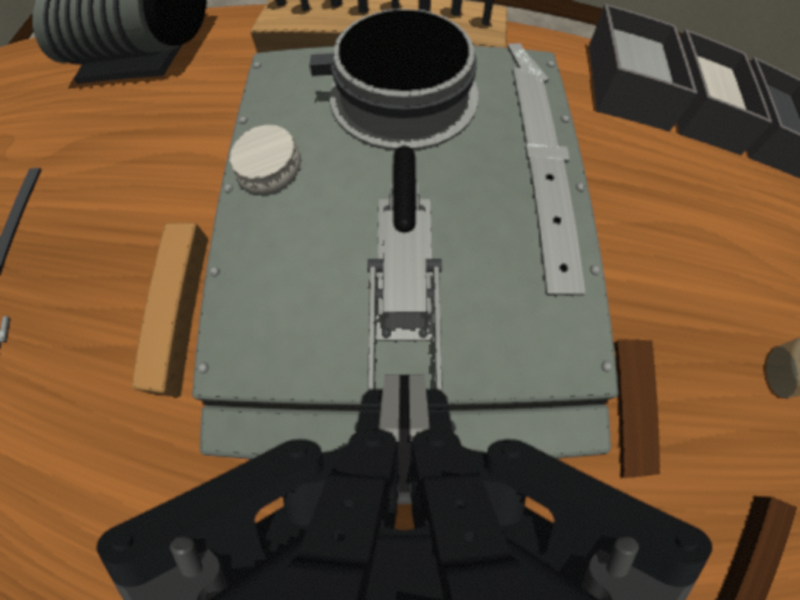

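View pics/latch13.png

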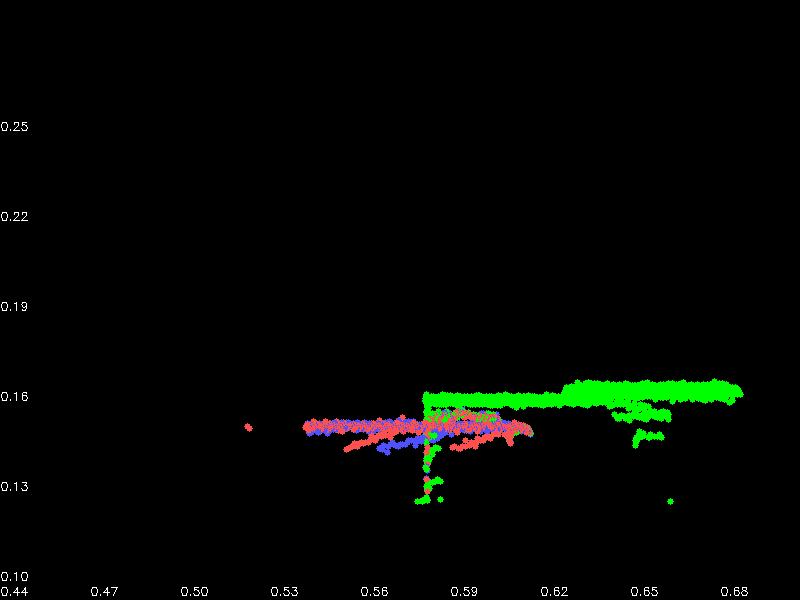

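```bash
python3 -m crank '[[-4,-2,0,0,0,0,0],[-8,-4,0,0,0,0,0],[-10,-6,0,0,0,0,0],[-10,-6,0,0,0,0,0]]'
python3 - <<'E'
from h import *
from rig import manip,eyes
s=manip.get_state(); print(toB(s["position"]),FB(s))
d=eyes.get_image("wrist"); cv2.imwrite("pics/w14.png",cv2.resize(d["color"][100:350,130:430],(780,650-60),interpolation=cv2.INTER_CUBIC))
B=toB(cloudw(d))
m=(B[...,2]>.126)&(B[...,0]>.48)&(B[...,0]<.705)&(abs(B[...,1]+.138)<.035)&(d["z_map"]>0.16)
side(B[m],"pics/latch14.png")
E
```

```text
clock: 19.6
position: [0.4419, -0.0699, 0.2781]
ee_rot: [0.651, 0.6, 0.374, -0.275]
contact_force: [1.2, -0.2, -0.6]
width: 0.0001
[ 0.42492123 -0.13999415  0.27810914] [ 1.19 -0.44 -0.58]
```

View pics/w14.png

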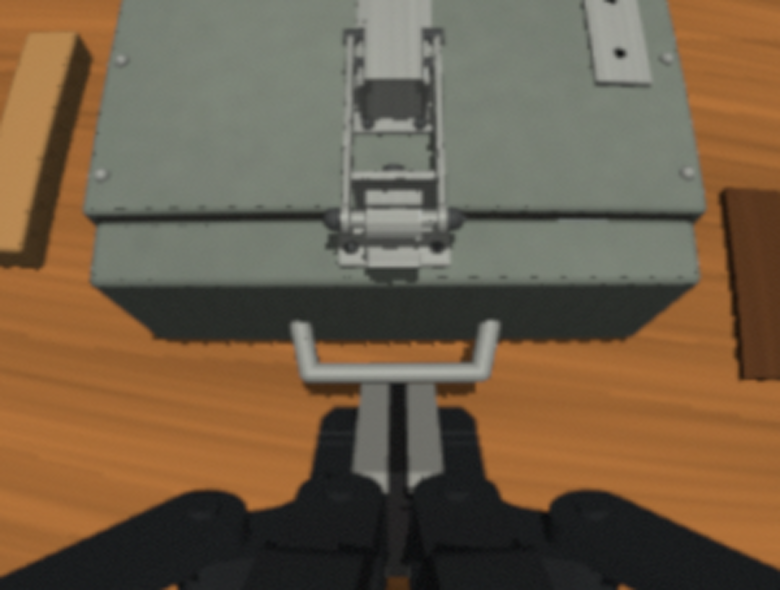

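View pics/latch14.png

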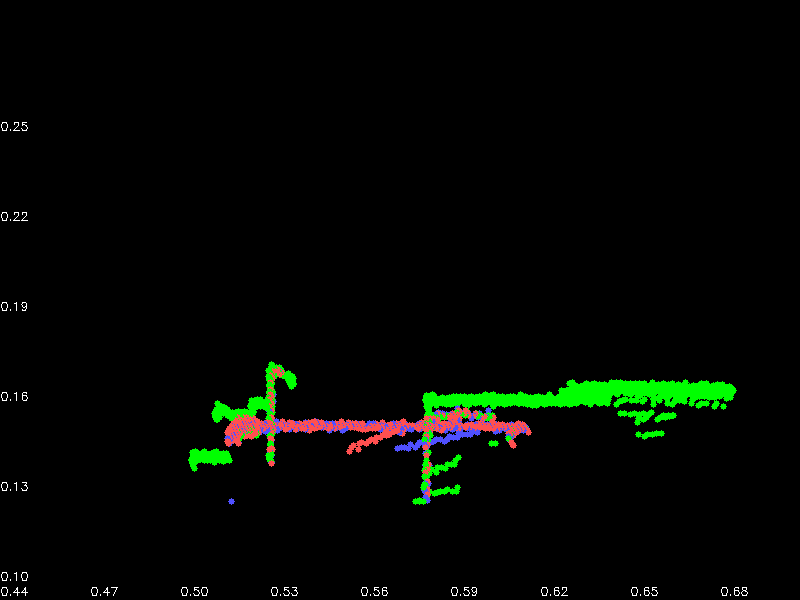

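```bash
python3 -c "
from rig import manip
s=manip.get_state(); print(s['clock'],s['qd'].round(3)); print(manip.sign_off())"
```

```text
19.65 [ 0.021  0.024 -0.004  0.005 -0.007  0.   ]
the job is handed in; nothing more can be done
None
```

The spark box is closed and latched, and I handed the job in at 19.7 s of the 72 s allowed. The hand-in reports no verdict.

- **Pan:** I pushed it home at about 0.08 m/s until the gasket pushed back with roughly 20 N. It had moved about 40 mm and then stood in the home position.
- **Bail pin:** I gripped the pin by its heads and lowered it in front of the keeper until it touched the tongue. The keeper sits about 4–5 mm below mid height. While lowering, the wrist felt 7.6 N upward and 6 N along x, about 10 N in all. I then eased the pin up slightly and slid it in under the lip to the web, with about 10 N on the wrist there. These are wrist forces, as the force on the tongue and lip is not reported.
- **Lever:** I pushed it over with the closed fingers; the wrist read at most about 5 N at my checks between moves. It went over centre and dropped by itself. I followed it down with no contact force, so the stop only carried the latch.

**Last checks:**
- The wrist camera's depth points show the lever flat (grip top level to within 0.5 mm).
- They also show the bail level with its pin under the lip, and the keeper riser about 3 mm further in than before clamping.
- The arm was clear and reading about 1 N.
- The bystanders looked in place in the last picture, but I did not measure their positions, and the spanner, file, block and jar were out of view.
- One small disagreement: the camera put the pin's contact height about 1 mm higher than the arm did, so I went by feel.

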